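# Snap the lid onto the open tub in the sloping rack

### The job

Close the open tub of bow frogs that stands in the sloping rack: fetch its green lid from the bench, set it on the tub and press it on until it has clicked fully home at both ends. Press with feeling, about 2 kg on an end is plenty and the light rack will not stand being leaned on; leave the tub in its bay, and do not disturb the closed tub beside it, the glue bottle, the jar or the tape.

Things in the scene. Friction and masses are not known exactly. Their poses are not given: they have to be found in the camera images.
- rack: Fixed wooden rack, 219 mm wide (y); its board slopes 30 degrees, rising away from the robot along the rack's +x. Two bays, centres at rack y = +56 and -56 mm, each holding a tub between low guides and a lip at the low edge. Origin: on the bench under the middle of the board; z up.
- tub_rim (a point): The open tub: white plastic, 130 (x) x 84 (y) x 54 mm high, walls 3 mm, black bow frogs inside, loose in one of the two bays. The point is the middle of its mouth, level with the rim; x runs up the slope along its length, y is level, z is the normal out of the mouth, leaning 30 degrees from vertical towards the robot.
- tub_catch_far (a point): Upper (+x) end catch of the open tub: a 28 mm wide wedge on a sprung tongue in the end wall. It starts 3 mm below the rim and slopes out to 5 mm beyond the wall (this point) 13 mm below the rim. The lid laid on squarely stops on both catches, about 13 mm short of its seat.
- tub_catch_near (a point): The same at the lower (-x) end. Each end of the lid has to be pressed down along the tub's -z, with about 10 to 20 N, until its catch springs out into the window in the lid's skirt; over the last 2 mm the push falls away, then the lid meets the rim.
- lid_grip (a point): The green lid, right way up on the bench, 139 (x) x 94 (y) mm, 41 mm high in all, about 90 g. The point is the centre of the grip bar on its top: bar 60 mm long (x), 14 mm wide (y), 18 mm high. The flat top of the lid is 9 mm below the point, the inner face that meets the tub's rim 12 mm below, the skirt's edge 32 mm below.
- lid_end_a (a point): Point on the lid's inner face at its +x end, 64 mm from the middle; level with the tub's rim when home. The skirt fits outside the tub with 1.5 mm to spare at each end and 2 mm at each side; each end has a 38 mm wide window above a 5 mm high bottom bar. The lid may go on either way round.
- lid_end_b (a point): The same point at the lid's -x end.
- closed_tub_rim (a point): A like tub with its lid already home, in the other bay (bystander); the point is the middle of its mouth, axes as for the open tub.
- glue_bottle: White glue bottle with a red cap, 56 mm across, 130 mm high (bystander). Origin: centre of its underside.
- varnish_jar: Amber jar with a black cap, 52 mm across, 75 mm high (bystander). Origin: centre of its underside.
- tape_roll: Roll of yellow masking tape lying flat, 96 mm across, 25 mm high (bystander). Origin: centre of its underside.
Mind the look-alikes: they are no part of the job. What is shaped like the part that bears lid_grip but red is not meant.

How it is judged:
By the outcome, as a careful person would: the job done as asked, in the order asked, and still so for the second after the job is handed in, with the robot touching nothing.
It also fails if it takes over 54 s, if anything falls off the work surface, if the arm or the gripper's body presses on something with over 40 N, if the wrist force passes 120 N, or if a joint passes its speed limit or range.

### The arm

A 7-joint arm with a two-finger parallel gripper is mounted at the origin on the work surface. World frame = base frame: x ahead of the robot, y to its left, z up, the work surface at z = 0. Lengths are in m, angles in rad, forces in N, time in s.
With the tool pointing down it reaches from about 0.4 to 0.85 m from the base axis. Payload 10.4 kg.
Tool frame: the origin (TCP) lies midway between the tips of the shut fingers; the grasp point (between the pads) lies 19 mm behind it (manip.tcp_to_grasp is the distance from the TCP to the grasp point, in m); x points along the fingers, y is the direction in which the jaws open and shut, and the axes are right-handed (so a half turn about x gives the same grasp; the last joint's range is limited). The gripper opens to 85 mm and grips with 20 to 120 N. Pads are 22 mm wide; open, the fingers measure 114 mm over their backs; the gripper's body (76 mm by 85 mm) begins 54 mm behind the grasp point. The pads swing forward as they close: fully open they stand 13 mm farther back than shut.
Start: joints at [1.217, 0.332, -0.065, 1.46, 0.022, 1.35, -0.088], TCP at [0.203, -0.591, 0.231] pointing down, gripper open.
Joint ranges: [-2.6, 2.6], [-0.5, 2.12], [-1.47, 1.34], [0.16, 2.42], [-1.27, 4.41], [0.06, 2.06], [-2.6, 2.6]. Speed limits (rad/s): [2.22, 2.22, 2.79, 2.79, 3.14, 3.14, 3.14].

### API

Orientations are given as a unit quaternion [x, y, z, w].
In Python, from workcell import monitor, viewer, manip gives the robot as it stands. The module is installed in compiled form; this text tells all that it offers.
- The arm moves only by the tool send_rows, never from a script. Its arguments are lists of equal length, an entry for each row: "grip": the closure in counts, from 0 (fully open) to 255 (shut); "offset": the shift along the tool's x, y, z in mm, a list of three; "twist": the turn about the tool's x in degrees. In form: {"grip": [grip, ...], "offset": [[tx, ty, tz], ...], "twist": [twist, ...]}. A call has exactly 5 rows; each row is the pose to reach, as a shift and turn from the pose commanded when the call began, along the tool's axes at that moment; what a row does not reach only later rows make up. A row lasts 1/12 s, in which the tool goes at most 41.7 mm and 7.16 degrees, less where a joint would pass 70% of its speed; a pose out of reach is approached as far as the arm can. A call with a gripper value outside its range is refused whole. The fingers move at their own pace and stop on an object; "newtons" is the grip in N (left out, the last holds). Time passes only in rows, so rows that repeat a pose let the fingers close, or fill a call up. It gives the time, the measured TCP pose, the force and the opening at its end, in the units of the state.
- monitor.get_obs(): the state, without advancing time (a new reading comes with each control period).
- viewer.camera(name): name is "scene" or "top" or "wrist"; returns (picture, depth): 420x560x3 uint8, blue, green, red; 420x560 float32, m along the optical axis (not along the pixel's ray), 0 where there is no reading.
- viewer.camera_model(name): a dict with "camera_matrix" (3x3 intrinsics, pixels), "R" (3x3) and "t" (3): a world point X has camera coordinates R X + t; the wrist camera has in their place "mount" (4x4, takes a point from camera to tool coordinates, whose origin is the TCP and whose axes are the tool frame's). Camera axes: x right, y down, z forward; pixel columns grow to the right and rows downward; lengths in m; the calibration is good to about 2 mm. A picture is of the moment at which its call begins: read the wrist's pose just before it. camera_model takes no time and is no camera call.
- manip.hand_in(): hands the job in, once; it reports no verdict.
Trained networks look in the newest picture that a camera, given by its name, has taken for a name from the list of things; names that differ only in an ending like _2 or _b are one class to them, and where a whole thing is asked for, a point or a joint stands for the part that bears it (a point fixed in the world has none). Each returns a list of dicts, best first, with "score" (0 to 1); they miss things now and then, are a little off and sometimes report something else, mostly with a low value. They report only what shows in the picture. A call takes as long as a camera call. They do not tell look-alikes from the thing itself.
- viewer.recognise(target, camera): "box" ([left, top, width, height] in pixels, round what is visible of it).
- viewer.regions_of(target, camera): "region" (420x560 bool, what is visible of it) and "box" ([left, top, width, height] in pixels, round what is visible of it).
- viewer.spot_point(target, camera): "position" ([column, row] in pixels: a listed point, or the origin of a listed thing).
The state is a dict: "clock": time; "joint_pos": joint angles; "joint_velocities": joint speeds; "tau": joint torques, N m; "position": TCP position; "ee_rot": TCP orientation; "ft_force": force on the tool from outside, world axes, zero at the start; "torque": the same for the moment, N m; "grip_width": opening from 0.0 (shut) to 1.0 (fully open).
Only numpy, scipy, OpenCV 4.12 (cv2) and the standard library are available. Lean on these libraries where they do the work, as an engineer would, in place of code of your own. Each camera call takes 0.05 s, during which the arm holds its last target.

## Working session

There is one attempt and no reset: what is moved stays moved. The work goes in short steps, Python scripts to look and compute and a tool call to move; the robot and the scene stay as the last step left them, time stands still between calls to the robot, and variables do not carry over. Pictures are saved under pics/ and viewed, and the job is handed in when it is done.

Besides the shell and the picture viewer there is one more tool, called after ">>>" by a JSON object that holds its "api" and its "payload", one argument or row to a line. send_rows: Moves the arm, as the interface text tells. Its arguments: {"type":"object","properties":{"grip":{"type":"array","items":{"type":"number"}},"offset":{"type":"array","items":{"type":"array","items":{"type":"number"}}},"twist":{"type":"array","items":{"type":"number"}},"newtons":{"type":"number"}},"required":["grip","offset","twist"]}

```bash
mkdir -p pics; ls; python3 - <<'E'
from workcell import monitor, viewer, manip
import cv2, numpy as np
print(monitor.get_obs()); print(manip.tcp_to_grasp)
for n in ("scene","top"):
    p,d=viewer.camera(n); cv2.imwrite(f"pics/{n}0.png",p); np.save(f"{n}0.npy",d)
    print(n,viewer.camera_model(n))
print(viewer.camera_model("wrist"))
print(monitor.get_obs()["clock"])
E
```

```text
pics
{'clock': 0.0, 'joint_pos': array([ 1.21740272,  0.33286888, -0.06469981,  1.46089974,  0.02159117,
        1.34992371, -0.08852176]), 'joint_velocities': array([-2.05554518e-04,  2.84922409e-04, -2.50576838e-04, -1.21501150e-03,
        8.04326645e-04, -1.54116920e-04, -4.61832742e-05]), 'tau': array([-1.99908871e-03, -6.25442076e+01,  4.78151988e-02, -3.91605341e+01,
        1.62000605e-02,  9.82896017e-03,  5.40501719e-05]), 'position': array([ 0.20287524, -0.59077055,  0.23053766]), 'ee_rot': array([-0.69735567, -0.1169055 ,  0.69755836, -0.11593322]), 'ft_force': array([-0.79922305,  0.89518386, -0.16290981]), 'torque': array([0.02563881, 0.02524345, 0.03719649]), 'grip_width': 1.0020893030473903}
0.0187
scene {'camera_matrix': array([[515.19271464,   0.        , 277.62474645],
       [  0.        , 515.19271464, 199.7524936 ],
       [  0.        ,   0.        ,   1.        ]]), 'R': array([[-0.54496832,  0.83844892,  0.00359547],
       [ 0.49011227,  0.32203269, -0.80999068],
       [-0.68029368, -0.43965708, -0.58643172]]), 't': array([ 0.364281  , -0.13797302,  1.75840
[... 215 characters left out ...]
956834,  0.02173555],
       [-0.99111725, -0.02244922, -0.1310825 ],
       [ 0.13151386, -0.01895151, -0.99113316]]), 't': array([-0.11974652,  0.52357282,  0.96411198])}
{'camera_matrix': array([[294.94710661,   0.        , 279.30290666],
       [  0.        , 294.94710661, 208.81906418],
       [  0.        ,   0.        ,   1.        ]]), 'mount': array([[ 4.42177605e-04, -3.19845644e-01,  9.47469561e-01,
        -1.44955645e-01],
       [ 9.99999901e-01,  1.85857226e-04, -4.03951697e-04,
        -2.82539002e-04],
       [-4.68918729e-05,  9.47469646e-01,  3.19845695e-01,
        -8.20623913e-02],
       [ 0.00000000e+00,  0.00000000e+00,  0.00000000e+00,
         1.00000000e+00]])}
0.1
```

View pics/scene0.png

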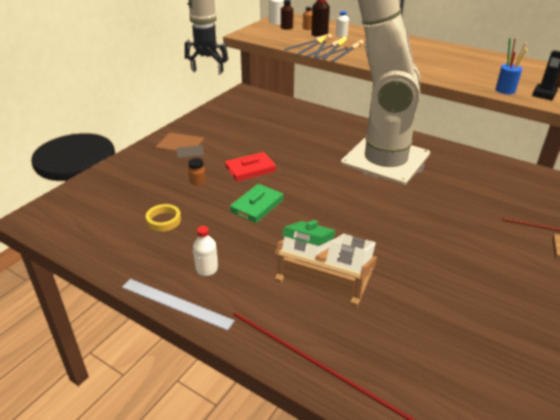

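View pics/top0.png

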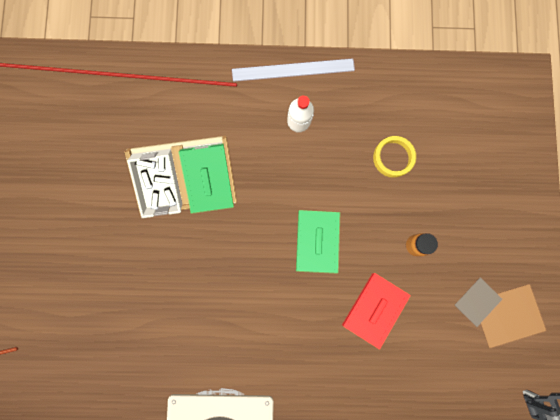

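The top picture shows a loose green lid at (319,241), a red look-alike at (377,310), and the closed tub's green lid in the rack at (206,180). The open tub with the frogs is at (155,182). The loose green lid fits the description, so I'll measure that one and confirm it in a crop.

```bash
cat > h.py <<'E'
from workcell import monitor, viewer, manip
import cv2, numpy as np
from scipy.spatial.transform import Rotation as Rn
np.set_printoptions(precision=4,suppress=True)
def cam(n):
    m=viewer.camera_model(n); K=m["camera_matrix"]
    if n=="wrist":
        o=monitor.get_obs(); T=np.eye(4); T[:3,:3]=Rn.from_quat(o["ee_rot"]).as_matrix(); T[:3,3]=o["position"]
        W=T@m["mount"]; return K,W[:3,:3],W[:3,3]
    return K,m["R"].T,-m["R"].T@m["t"]
def ray(c,uv):
    K,R,o=c; d=R@np.array([(uv[0]-K[0,2])/K[0,0],(uv[1]-K[1,2])/K[1,1],1]); return o,d
def atz(c,uv,z):
    o,d=ray(c,uv); return o+d*(z-o[2])/d[2]
def cloud(c,D):
    K,R,o=c; v,u=np.mgrid[:D.shape[0],:D.shape[1]]
    P=np.stack([(u-K[0,2])/K[0,0]*D,(v-K[1,2])/K[1,1]*D,D],-1); return P@R.T+o
def proj(c,X):
    K,R,o=c; p=(np.asarray(X)-o)@R; return (p[...,:2]/p[...,2:])*K[0,0]+K[:2,2]
E
python3 - <<'E'
from h import *
for n in ("top","scene"):
    c=cam(n); D=np.load(n+"0.npy"); P=cloud(c,D)
    for t in ("lid_grip","lid_end_a","tub_rim","tub_catch_far","tub_catch_near","closed_tub_rim","rack"):
        for r in viewer.spot_point(t,n)[:3]:
            u,v=r["position"]; print(n,t,round(r["score"],2),np.round([u,v]),P[int(v),int(u)])
print(monitor.get_obs()["clock"])
p=cv2.imread("pics/top0.png")
cv2.imwrite("pics/crop_top.png",cv2.resize(p[120:360,110:430],None,fx=2.5,fy=2.5,interpolation=cv2.INTER_CUBIC))
E
```

```text
top lid_grip 0.87 [380. 310.] [ 0.3088 -0.3488  0.0384]
top lid_grip 0.78 [317. 239.] [ 0.4632 -0.2072  0.0417]
top lid_grip 0.17 [392. 159.] [ 0.6633 -0.3902 -0.0009]
top lid_end_a 0.98 [315. 270.] [ 0.3939 -0.2053  0.0236]
top lid_end_a 0.94 [320. 212.] [ 0.5276 -0.2165  0.0192]
top lid_end_a 0.9 [365. 336.] [ 0.2522 -0.3182  0.0241]
top tub_rim 0.68 [153. 186.] [0.5716 0.1633 0.063 ]
top tub_catch_far 0.92 [150. 156.] [0.6223 0.1551 0.1315]
top tub_catch_near 0.9 [162. 214.] [0.5106 0.138  0.0723]
top closed_tub_rim 0.78 [206. 179.] [0.5801 0.036  0.1242]
top rack 0.66 [186. 183.] [0.5722 0.0808 0.1047]
scene lid_grip 0.95 [259. 195.] [ 0.4561 -0.2034  0.042 ]
scene lid_grip 0.58 [249. 162.] [ 0.3181 -0.3423  0.041 ]
scene lid_end_a 0.75 [231. 169.] [ 0.369  -0.3735  0.0265]
scene lid_end_a 0.7 [240. 210.] [ 0.527  -0.2212  0.0241]
scene lid_end_a 0.61 [268. 162.] [ 0.2601 -0.3034  0.0243]
scene tub_rim 0.91 [353. 239.] [0.5122 0.1273 0.0698]
scene tub_catch_far 0.65 [346. 247.] [0.6216 0.1568 0.1366]
scene tub_catch_near 0.98 [360. 239.] [0.5091 0.1451 0.0726]
scene closed_tub_rim 0.62 [311. 229.] [0.5926 0.0477 0.1217]
scene rack 0.81 [325. 274.] [0.6617 0.1258 0.0638]
0.8
```

View pics/crop_top.png

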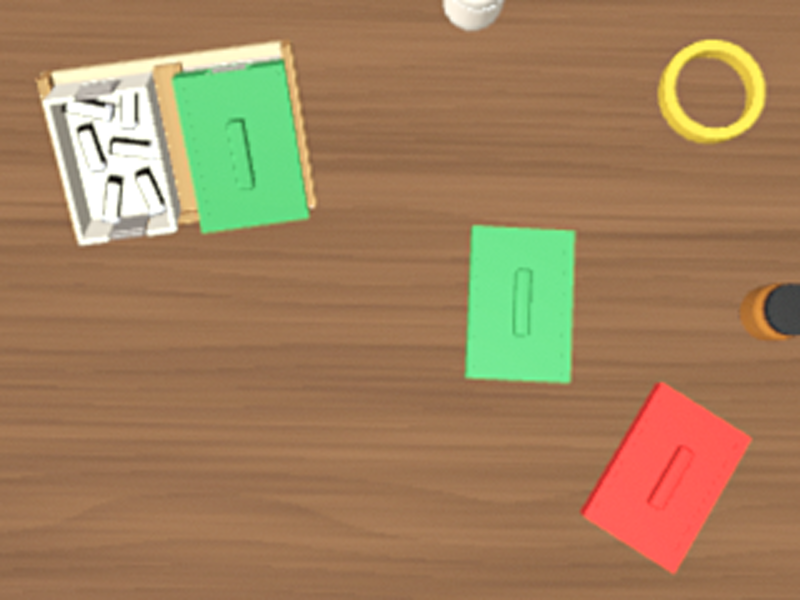

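The loose green lid at top pixel (319,241) is confirmed: it lies on the bench, its bar is visible, and it isn't red. Next I'll fit its pose and the rack's.

```bash
python3 - <<'E'
from h import *
c=cam("top"); D=np.load("top0.npy"); P=cloud(c,D); p=cv2.imread("pics/top0.png")
hsv=cv2.cvtColor(p,cv2.COLOR_BGR2HSV)
g=cv2.inRange(hsv,(45,100,60),(80,255,255))
n,L,st,ce=cv2.connectedComponentsWithStats(g)
for i in range(1,n):
    if st[i,4]<500: continue
    print("comp",st[i],ce[i])
    m=(L==i); Q=P[m]
    if ce[i][0]>280:  # loose lid
        uv=np.argwhere(m)[:,::-1]
        hull=cv2.convexHull(uv.astype(np.float32))[:,0]
        W=np.array([atz(c,u,0.023)[:2] for u in hull])
        r=cv2.minAreaRect((W*1000).astype(np.float32)); print("lid rect mm",r)
        print("z med",np.median(Q[:,2]), "bar pts:",(Q[:,2]>0.034).sum(), Q[Q[:,2]>0.034].mean(0))
    else:
        q=Q.copy(); 
        for k in range(5):
            ctr=np.median(q,0) if k==0 else q.mean(0); U,S,V=np.linalg.svd(q-ctr); nn=V[2]*np.sign(V[2][2]); e=(Q-ctr)@nn; q=Q[abs(e)<0.004*(1 if k else 2)]
        print("closed plane n",nn,"tilt",np.degrees(np.arccos(nn[2])),"yaw",np.degrees(np.arctan2(-nn[1],-nn[0])),"ctr",ctr,len(q),len(Q))
o=monitor.get_obs(); print(Rn.from_quat(o["ee_rot"]).as_matrix())
E
```

```text
comp [ 179  144   55   69 2818] [206.2275 178.2821]
closed plane n [ 0.1741 -0.9833  0.0536] tilt 86.92969568943447 yaw 100.04046374715904 ctr [0.5794 0.0355 0.1128] 244 2818
comp [ 296  210   44   63 2532] [317.4937 241.0434]
lid rect mm ((459.94525146484375, -210.92138671875), (96.18551635742188, 140.28956604003906), 88.26351165771484)
z med 0.022976010262442226 bar pts: 173 [ 0.455  -0.2022  0.1086]
[[ 0.0001  0.3248 -0.9458]
 [-0.0001 -0.9458 -0.3248]
 [-1.      0.0001 -0.    ]]
```

```bash
python3 - <<'E'
from h import *
from scipy.optimize import least_squares
c=cam("top"); D=np.load("top0.npy"); P=cloud(c,D); p=cv2.imread("pics/top0.png")
hsv=cv2.cvtColor(p,cv2.COLOR_BGR2HSV)
g=cv2.inRange(hsv,(45,100,60),(80,255,255)); g[:,240:]=0
m=cv2.erode(g,np.ones((5,5)))>0
Q=P[m]; Q=Q[(Q[:,2]>0.05)&(Q[:,2]<0.2)]
f=lambda a:a[0]*(Q[:,0]-.58)+a[1]*(Q[:,1]-.036)+a[2]-Q[:,2]
s=least_squares(f,[.57,0,.12],loss="soft_l1",f_scale=0.002); a=s.x
nn=np.array([-a[0],-a[1],1]);nn/=np.linalg.norm(nn)
print("n",nn,"tilt",np.degrees(np.arccos(nn[2])),"yaw",np.degrees(np.arctan2(-nn[1],-nn[0])),a, np.median(abs(s.fun)))
# outline of closed lid projected on plane
cs,_=cv2.findContours(g,cv2.RETR_EXTERNAL,cv2.CHAIN_APPROX_NONE); h=max(cs,key=cv2.contourArea)[:,0].astype(float)
p0=np.array([.58,.036,a[2]])
W=[]
for u in h:
    o,d=ray(c,u); W.append(o+d*((p0-o)@nn)/(d@nn))
W=np.array(W); ex=np.array([1,0,nn[0]*-1/nn[2]]); 
ey=np.cross(nn,[1,0,0]);ey/=np.linalg.norm(ey); ex=np.cross(ey,nn)
ab=np.stack([(W-p0)@ex,(W-p0)@ey],-1)*1000
r=cv2.minAreaRect(ab.astype(np.float32)); print(r,"centre",p0+(ex*r[0][0]+ey*r[0][1])/1000)
def ang(r):
    b=cv2.boxPoints(r); e=b[1]-b[0]; f=b[2]-b[1]; e=e if np.hypot(*e)>np.hypot(*f) else f
    d=ex*e[0]+ey*e[1]; d*=np.sign(d[0]); return d/np.linalg.norm(d), np.degrees(np.arctan2(d[1],d[0]))
print(ang(r))
E
python3 - <<'E'
import cv2
p=cv2.imread("pics/top0.png"); cv2.imwrite("pics/crop_rack.png",cv2.resize(p[125:230,115:245],None,fx=5.5,fy=5.5,interpolation=cv2.INTER_CUBIC))
E
```

```text
n [-0.4904 -0.0792  0.8679] tilt 29.788326148511683 yaw 9.17626718317924 [0.5651 0.0913 0.105 ] 0.0014327536290418275
((1.5665321350097656, 1.4282417297363281), (142.8415985107422, 95.40441131591797), 10.226359367370605) centre [0.5814 0.0374 0.1059]
(array([0.8576, 0.1329, 0.4968]), np.float64(8.810226120358022))
```

View pics/crop_rack.png

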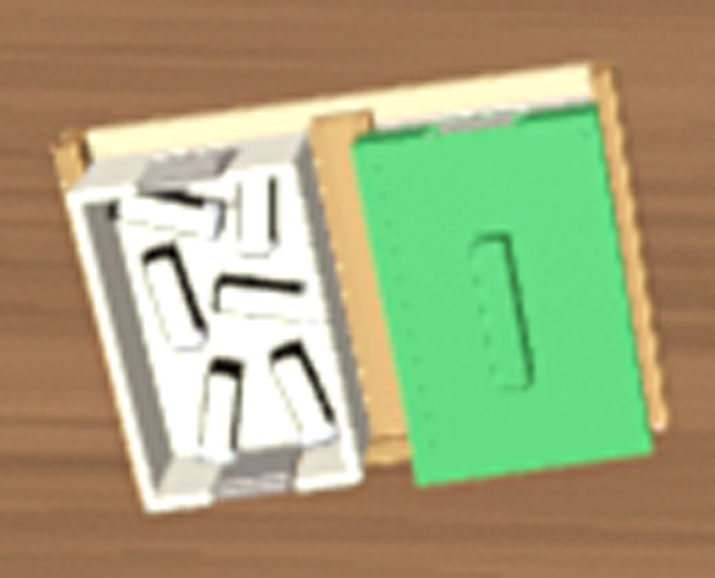

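>>> {"api": "send_rows", "payload": {
  "grip": [0,0,0,0,0],
  "offset": [
    [10,-24,-32],
    [20,-48,-64],
    [30,-72,-96],
    [40,-96,-128],
    [50,-120,-160]
  ],
  "twist": [4,8,12,16,20.7]
}}

```text
clock: 1.22
position: [0.3161, -0.424, 0.1811]
ee_rot: [0.707, -0.012, -0.707, -0.012]
ft_force: [1.9, -0.7, -0.3]
grip_width: 1.0
```

```bash
cat >> h.py <<'E'
def goto(X,yaw=None):
    "offset mm from measured pose, and twist; yaw = world angle (deg) of tool y"
    o=monitor.get_obs(); R=Rn.from_quat(o["ee_rot"]).as_matrix()
    t=R.T@(np.asarray(X)-o["position"])*1000
    cy=np.degrees(np.arctan2(R[1,1],R[0,1]))
    return t, None if yaw is None else cy-yaw
def st():
    o=monitor.get_obs(); R=Rn.from_quat(o["ee_rot"]).as_matrix()
    print("t",o["clock"],"p",o["position"],"F",o["ft_force"],"M",o["torque"],"w",o["grip_width"],"ytool",np.degrees(np.arctan2(R[1,1],R[0,1])),"xtool",R[:,0])
E
python3 -c "
from h import *
st(); print(goto([.460,-.211,.15],-91.7))"
```

```text
t 1.2167 p [ 0.3161 -0.424   0.1811] F [ 1.901  -0.6798 -0.299 ] M [-0.0394 -0.0182  0.0308] w 1.0000074578969995 ytool -91.94843198202899 xtool [ 0.0004 -0.0006 -1.    ]
(array([  31.0146, -217.8329, -136.5816]), np.float64(-0.24843198202898975))
```

>>> {"api": "send_rows", "payload": {
  "grip": [0,0,0,0,0],
  "offset": [
    [5,-33,-21],
    [10,-66,-42],
    [15,-99,-63],
    [20,-132,-83],
    [25,-160,-100]
  ],
  "twist": [0,0,0,0,0]
}}

```text
clock: 1.63
position: [0.4216, -0.2662, 0.1565]
ee_rot: [0.707, -0.01, -0.707, -0.01]
ft_force: [0.3, 0.3, -0.4]
grip_width: 0.998
```

```bash
python3 - <<'E'
from h import *
st(); print(goto([.460,-.211,.10],-91.7))
c=cam("wrist"); p,D=viewer.camera("wrist"); cv2.imwrite("pics/w1.png",p); np.save("w1.npy",D)
P=cloud(c,D)
for t in ("lid_grip","lid_end_a"):
    for r in viewer.spot_point(t,"wrist")[:3]:
        u,v=r["position"]; print(t,r["score"],u,v,P[int(v),int(u)],atz(c,(u,v),0.032 if t=="lid_grip" else .02))
E
```

```text
t 1.6333 p [ 0.4216 -0.2662  0.1565] F [ 0.3373  0.346  -0.4068] M [-0.0321 -0.0278 -0.0293] w 0.9978066432873959 ytool -91.66366853176801 xtool [ 0.0009 -0.0002 -1.    ]
(array([ 56.4731, -56.352 , -36.7582]), np.float64(0.0363314682319924))
lid_grip 0.91 355.5 299.6 [ 0.3141 -0.3418  0.0403] [ 0.3073 -0.3447  0.032 ]
lid_end_a 0.91 324.2 331.5 [ 0.2615 -0.3126  0.0258] [ 0.2556 -0.3138  0.02  ]
lid_end_a 0.85 215.8 85.5 [ 0.5251 -0.2134  0.0257] [ 0.5251 -0.2129  0.02  ]
lid_end_a 0.82 222.4 220.5 [ 0.4001 -0.2079  0.0249] [ 0.3978 -0.2072  0.02  ]
```

View pics/w1.png

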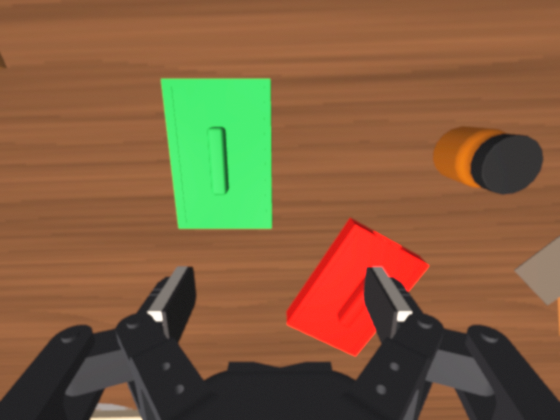

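Green lid bar at (218,160) and the red look-alike at (360,290). I'll grasp the green one.

>>> {"api": "send_rows", "payload": {
  "grip": [0,0,0,0,0],
  "offset": [
    [10,-28,-19],
    [30,-57,-38],
    [60,-57,-38],
    [90,-57,-38],
    [110,-57,-38]
  ],
  "twist": [0,0,0.5,0.5,0.5]
}}

```text
clock: 2.2
position: [0.4587, -0.2136, 0.0441]
ee_rot: [-0.706, 0.014, 0.708, 0.014]
ft_force: [-0.1, -0.5, 0.1]
grip_width: 1.0
```

```bash
python3 - <<'E'
from h import *
st(); print(goto([.461,-.2105,.029],-92))
p,D=viewer.camera("wrist"); cv2.imwrite("pics/w2.png",p)
E
```

```text
t 2.2 p [ 0.4587 -0.2136  0.0441] F [-0.1308 -0.5067  0.0941] M [0.0074 0.0839 0.0267] w 0.9998706576969062 ytool -92.28644484895347 xtool [-0.0017  0.0001 -1.    ]
(array([15.0554, -3.2332, -2.2019]), np.float64(-0.2864448489534652))
```

View pics/w2.png

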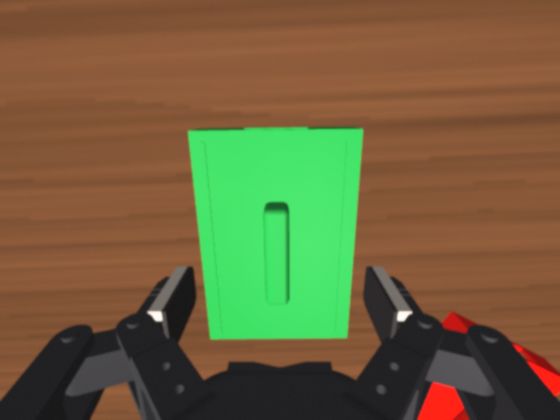

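>>> {"api": "send_rows", "payload": {
  "grip": [0,0,120,190,255],
  "offset": [
    [8,-1,-1],
    [15,-1,-1],
    [15,-1,-1],
    [15,-1,-1],
    [15,-1,-1]
  ],
  "twist": [0,0,0,0,0],
  "newtons": 30
}}

```text
clock: 2.67
position: [0.4616, -0.2125, 0.0324]
ee_rot: [0.708, -0.014, -0.706, -0.014]
ft_force: [0.3, -0.1, -0.3]
grip_width: 0.606
```

>>> {"api": "send_rows", "payload": {
  "grip": [255,255,255,255,255],
  "offset": [
    [0,0,0],
    [0,0,0],
    [0,0,0],
    [0,0,0],
    [0,0,0]
  ],
  "twist": [0,0,0,0,0],
  "newtons": 30
}}

```text
clock: 3.08
position: [0.4613, -0.2123, 0.0319]
ee_rot: [0.707, -0.014, -0.707, -0.014]
ft_force: [-1.9, -0.5, 5.4]
grip_width: 0.154
```

```bash
python3 - <<'E'
from h import *
st()
c=cam("wrist"); p,D=viewer.camera("wrist"); cv2.imwrite("pics/w3.png",p)
print(proj(c,[[.461,-.2105,.041],monitor.get_obs()["position"]]))
E
```

```text
t 3.0833 p [ 0.4613 -0.2123  0.0319] F [-1.9211 -0.531   5.4236] M [0.0271 0.362  0.1267] w 0.15415621737729718 ytool -92.24213669481334 xtool [ 0.0007 -0.0007 -1.    ]
[[276.3776 274.5182]
 [279.6414 265.2113]]
```

View pics/w3.png

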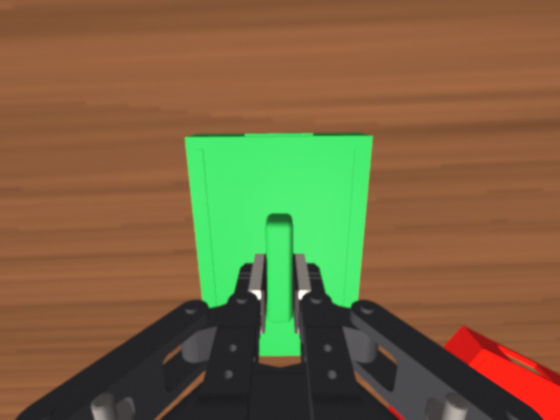

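>>> {"api": "send_rows", "payload": {
  "grip": [255,255,255,255,255],
  "offset": [
    [-10,0,0],
    [-30,0,0],
    [-70,0,0],
    [-110,0,0],
    [-150,0,0]
  ],
  "twist": [0,0,0,0,0]
}}

```text
clock: 3.55
position: [0.4603, -0.2115, 0.1834]
ee_rot: [-0.707, 0.014, 0.707, 0.014]
ft_force: [0.7, 0.0, -0.8]
grip_width: 0.154
```

>>> {"api": "send_rows", "payload": {
  "grip": [255,255,255,255,255],
  "offset": [
    [-15,-20,0],
    [-30,-50,0],
    [-40,-85,0],
    [-50,-115,0],
    [-50,-140,0]
  ],
  "twist": [-2,-4,-7,-9,-11]
}}

```text
clock: 3.97
position: [0.467, -0.0695, 0.2339]
ee_rot: [0.706, 0.055, -0.704, 0.056]
ft_force: [0.6, -0.2, -1.0]
grip_width: 0.157
```

```bash
python3 - <<'E'
from h import *
st()
c=cam("wrist"); p,D=viewer.camera("wrist"); cv2.imwrite("pics/w4.png",p); np.save("w4.npy",D)
p,D=viewer.camera("top"); cv2.imwrite("pics/top4.png",p); np.save("top4.npy",D)
p,D=viewer.camera("scene"); cv2.imwrite("pics/scene4.png",cv2.resize(p[90:300,170:450],None,fx=2.8,fy=2.8)); np.save("scene4.npy",D)
print(goto([.56,.14,.235],-81))
E
```

```text
t 3.9667 p [ 0.467  -0.0695  0.2339] F [ 0.6145 -0.1699 -1.0056] M [ 0.0279 -0.048  -0.0296] w 0.1565993927369541 ytool -81.04088490870143 xtool [ 0.0031 -0.0007 -1.    ]
(array([  -2.9927, -192.9658, -125.2263]), np.float64(-0.02191263641338992))
```

View pics/w4.png

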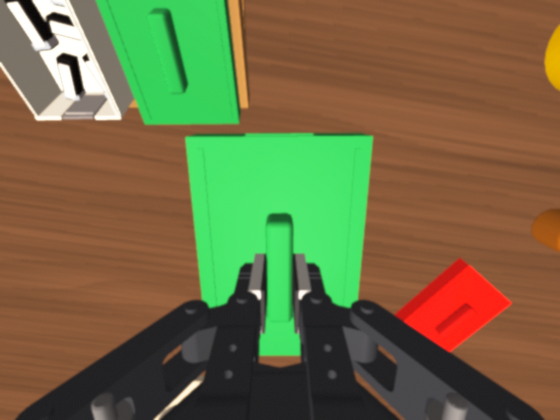

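View pics/scene4.png

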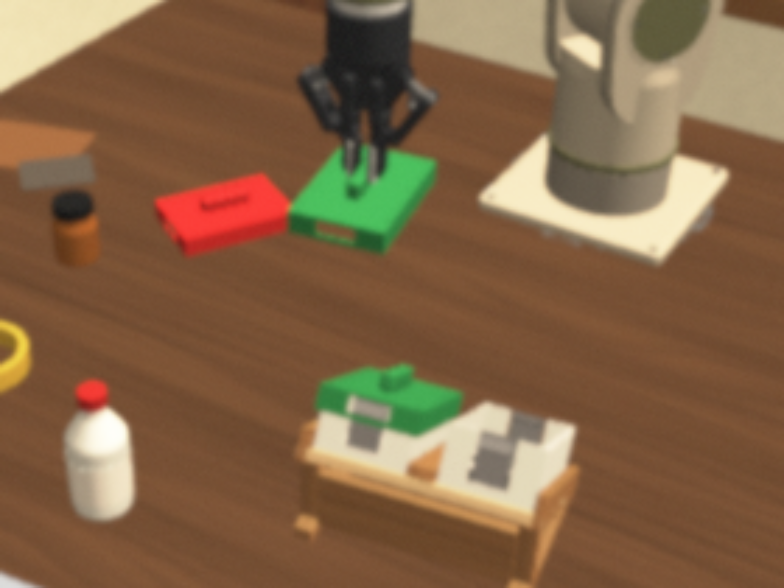

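>>> {"api": "send_rows", "payload": {
  "grip": [255,255,255,255,255],
  "offset": [
    [0,-36,0],
    [0,-72,0],
    [0,-108,0],
    [0,-144,0],
    [0,-170,0]
  ],
  "twist": [0,0,0,0,0]
}}

```text
clock: 4.53
position: [0.4398, 0.0977, 0.2315]
ee_rot: [0.705, 0.054, -0.705, 0.054]
ft_force: [0.8, -0.6, -0.9]
grip_width: 0.149
```

>>> {"api": "send_rows", "payload": {
  "grip": [255,255,255,255,255],
  "offset": [
    [-10,-10,10],
    [-20,-20,20],
    [-20,-20,20],
    [-20,-20,20],
    [-20,-20,20]
  ],
  "twist": [0,0,0,0,0]
}}

```text
clock: 4.95
position: [0.4181, 0.1113, 0.251]
ee_rot: [-0.705, -0.053, 0.705, -0.053]
ft_force: [0.4, -0.2, -1.1]
grip_width: 0.154
```

```bash
python3 - <<'E'
from h import *
st()
m=viewer.camera_model("wrist"); K=m["camera_matrix"]; M=m["mount"]
for uv in [(279.5,135),(187,135),(372,135),(279,214),(279,322),(259,355),(300,355)]:
    d=M[:3,:3]@np.array([(uv[0]-K[0,2])/K[0,0],(uv[1]-K[1,2])/K[1,1],1]); o=M[:3,3]
    h=0.0 if uv[1] in(214,322) else .009
    print(uv, (o+d*(h-o[0])/d[0])*1000)
c=cam("wrist"); p,D=viewer.camera("wrist"); cv2.imwrite("pics/w5.png",p); np.save("w5.npy",D); np.savez("c5.npz",K=c[0],R=c[1],o=c[2])
P=cloud(c,D)
for t in ("tub_rim","tub_catch_far","tub_catch_near","closed_tub_rim"):
    for r in viewer.spot_point(t,"wrist")[:2]:
        u,v=r["position"]; print(t,r["score"],u,v,P[int(v),int(u)])
for uv,h in (((279.5,137),.009),((279,250),-.009)):
    u,v=map(int,uv); X=P[v,u]; o=monitor.get_obs(); R=Rn.from_quat(o["ee_rot"]).as_matrix(); print("depth lid pt tool", R.T@(X-o["position"]))
E
```

```text
t 4.95 p [0.4181 0.1113 0.251 ] F [ 0.4445 -0.2337 -1.098 ] M [ 0.0068  0.0184 -0.0263] w 0.15378445876943778 ytool -81.36488450689254 xtool [-0.0002 -0.0005 -1.    ]
(279.5, 135) [  9.      -0.1876 -69.6117]
(187, 135) [  9.     -47.1845 -69.6077]
(372, 135) [  9.      46.7957 -69.6157]
(279, 214) [  0.      -0.4396 -30.2167]
(279, 322) [ 0.     -0.4589 38.1213]
(259, 355) [  9.     -13.7154  72.0645]
(300, 355) [ 9.     13.4129 72.0503]
tub_rim 0.96 262.2 27.9 [0.5748 0.1531 0.0527]
tub_catch_far 0.2 270.5 96.4 [0.5104 0.1352 0.0725]
tub_catch_near 0.67 265.7 96.8 [0.5096 0.1403 0.0728]
closed_tub_rim 0.68 391.3 23.7 [0.5787 0.0438 0.1195]
depth lid pt tool [ 0.0073  0.0005 -0.0689]
depth lid pt tool [-0.011   0.0004 -0.015 ]
```

View pics/w5.png

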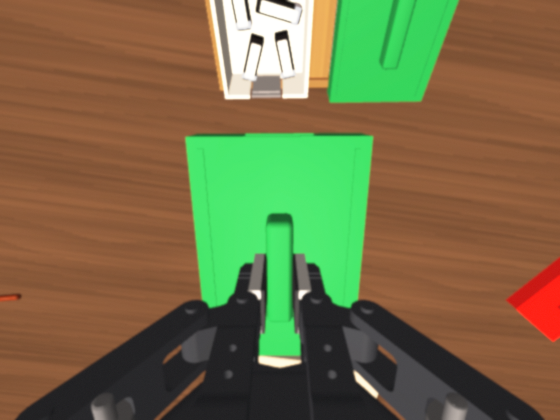

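>>> {"api": "send_rows", "payload": {
  "grip": [255,255,255,255,255],
  "offset": [
    [-30,0,0],
    [-60,0,0],
    [-90,0,0],
    [-100,0,0],
    [-100,0,0]
  ],
  "twist": [0,0,0,0,0]
}}

```text
clock: 5.62
position: [0.4188, 0.1128, 0.3534]
ee_rot: [0.706, 0.054, -0.704, 0.054]
ft_force: [0.1, -0.1, -0.9]
grip_width: 0.152
```

```bash
python3 - <<'E'
from h import *
st()
c=cam("wrist"); p,D=viewer.camera("wrist"); cv2.imwrite("pics/w6.png",p); np.save("w6.npy",D); np.savez("c6.npz",K=c[0],R=c[1],o=c[2])
cv2.imwrite("pics/w6c.png",cv2.resize(p[0:160,180:440],None,fx=3,fy=3,interpolation=cv2.INTER_CUBIC))
P=cloud(c,D)
for t in ("tub_rim","tub_catch_far","tub_catch_near","closed_tub_rim"):
    for r in viewer.spot_point(t,"wrist")[:2]:
        u,v=r["position"]; print(t,r["score"],u,v,P[int(v),int(u)])
E
```

```text
t 5.6167 p [0.4188 0.1128 0.3534] F [ 0.0897 -0.0613 -0.94  ] M [0.0178 0.0287 0.0095] w 0.15177088595771682 ytool -81.26271500124763 xtool [ 0.0038  0.0005 -1.    ]
tub_rim 0.82 269.2 54.7 [0.5694 0.1506 0.0503]
tub_catch_near 0.86 273.0 100.4 [0.5113 0.1361 0.0731]
closed_tub_rim 0.61 360.2 49.9 [0.5795 0.0442 0.1196]
closed_tub_rim 0.29 268.9 54.7 [0.5691 0.1519 0.0509]
```

View pics/w6c.png

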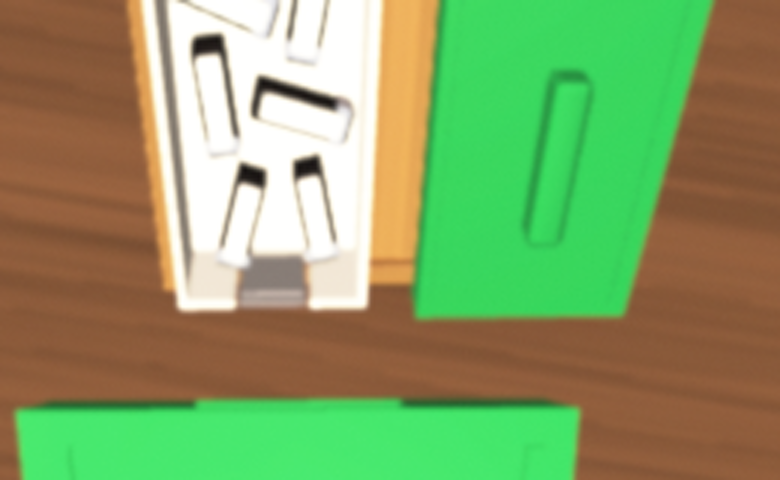

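```bash
python3 - <<'E'
from h import *
yaw=np.radians(9); th=np.radians(30)
ex=np.array([np.cos(th)*np.cos(yaw),np.cos(th)*np.sin(yaw),np.sin(th)]); ey=np.array([-np.sin(yaw),np.cos(yaw),0]); ez=np.cross(ex,ey)
O=np.array([.5654,.148,.103])
c=np.load("c6.npz"); cw=(c["K"],c["R"],c["o"])
Ds=[("top",cam("top"),np.load("top0.npy")),("scene",cam("scene"),np.load("scene0.npy")),("w6",cw,np.load("w6.npy"))]
outs=[]
for n,cc,D in Ds:
    P=cloud(cc,D)[D>0]; q=(P-O)@np.stack([ex,ey,ez],1)*1000
    m=(abs(q[:,0])<95)&(q[:,1]>-180)&(q[:,1]<70)&(q[:,2]>-70)&(q[:,2]<25); q=q[m]; print(n,len(q))
    im=np.full((190,250),-80.)
    for x,y,z in q:
        i,j=int(95-x),int(70-y); im[max(i-1,0):i+2,max(j-1,0):j+2]=np.maximum(im[max(i-1,0):i+2,max(j-1,0):j+2],z)
    g=np.clip((im+70)/95*255,0,255).astype(np.uint8); outs.append(cv2.applyColorMap(g,cv2.COLORMAP_JET))
    # closed-lid top z
    s=(q[:,1]<-75)&(q[:,1]>-85-60)&(abs(q[:,0])<50)&(q[:,2]>-10); print("closed lid z",np.median(q[s,2]))
    # open-tub rim pts: near z in [-6,8]
    s=(q[:,1]>-55)&(q[:,1]<60)&(q[:,2]>-7)&(q[:,2]<10)
    if s.sum(): print("rim pts",s.sum(),"z med",np.median(q[s,2]),"x pct",np.percentile(q[s,0],[1,5,50,95,99]),"y pct",np.percentile(q[s,1],[1,5,50,95,99]))
im=np.hstack(outs); cv2.imwrite("pics/hm.png",im)
E
```

```text
top 7172
closed lid z 3.2335756132939
rim pts 423 z med -1.4939303429345538 x pct [-66.3825 -65.1471   4.3345  63.8784  66.2691] y pct [-41.1483 -40.6515   2.3389  42.4137  43.381 ]
scene 3719
closed lid z 6.930137735839612
rim pts 381 z med -0.7962253879831723 x pct [-67.2962 -65.8457  33.1109  67.1823  68.9236] y pct [-38.5899 -37.5992   2.5003  43.5785  44.112 ]
w6 17906
closed lid z 5.03954030600766
rim pts 919 z med 0.8629513051464983 x pct [-64.4456 -63.6927 -24.0631  45.1825  49.7166] y pct [-41.4284 -41.0317   4.8451  41.8691  42.39  ]
```

View pics/hm.png

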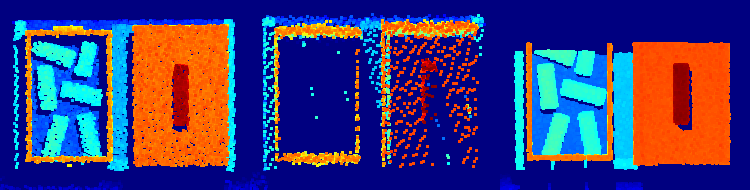

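```bash
python3 - <<'E'
from h import *
yaw=np.radians(9); th=np.radians(30)
ex=np.array([np.cos(th)*np.cos(yaw),np.cos(th)*np.sin(yaw),np.sin(th)]); ey=np.array([-np.sin(yaw),np.cos(yaw),0]); ez=np.cross(ex,ey)
O=np.array([.5654,.148,.103])
c=np.load("c6.npz"); cw=(c["K"],c["R"],c["o"])
for n,cc,D in [("top",cam("top"),np.load("top0.npy")),("w6",cw,np.load("w6.npy"))]:
    P=cloud(cc,D)[D>0]; q=(P-O)@np.stack([ex,ey,ez],1)*1000
    for nm,s in (("left",(q[:,1]>36)&(q[:,1]<46)),("right",(q[:,1]<-36)&(q[:,1]>-46))):
        s=s&(abs(q[:,0])<60)&(q[:,2]>-5)&(q[:,2]<6); print(n,nm,s.sum(),"y=ax+b",np.polyfit(q[s,0],q[s,1],1),"z=ax+b",np.polyfit(q[s,0],q[s,2],1))
    for nm,s in (("near",(q[:,0]<-58)&(q[:,0]>-70)),("far",(q[:,0]>58)&(q[:,0]<70))):
        s=s&(abs(q[:,1])<38)&(q[:,2]>-4)&(q[:,2]<6)
        if s.sum()>5: print(n,nm,s.sum(),"x=ay+b",np.polyfit(q[s,1],q[s,0],1),"z",np.median(q[s,2]), np.percentile(q[s,0],[5,95]))
E
```

```text
top left 101 y=ax+b [ 0.0068 41.0389] z=ax+b [-0.004 -1.202]
top right 97 y=ax+b [  0.0063 -39.444 ] z=ax+b [-0.0034 -1.2645]
top near 68 x=ay+b [ -0.0011 -64.3803] z -0.6407904109735238 [-66.5153 -62.585 ]
top far 77 x=ay+b [-0.0034 62.3919] z -0.6602886811588844 [60.516  64.0875]
w6 left 303 y=ax+b [ 0.0061 40.5442] z=ax+b [0.0004 0.8294]
w6 right 274 y=ax+b [  0.0063 -39.8115] z=ax+b [-0.0013  0.7506]
w6 near 240 x=ay+b [ -0.0031 -62.4277] z 1.0059182018030453 [-64.3134 -61.0438]
```

```bash
cat >> h.py <<'E'
yaw=np.radians(9.3); th=np.radians(30)
HX=np.array([np.cos(yaw),np.sin(yaw),0]); EX=np.cos(th)*HX+np.array([0,0,np.sin(th)]); EY=np.array([-np.sin(yaw),np.cos(yaw),0]); EZ=np.cross(EX,EY)
O=np.array([.5656,.1484,.1032])
E
python3 -c "
from h import *
print(goto(O-.0245*HX+np.array([0,0,.10]),-80.7))"
```

```text
(array([ 146.2295,  -12.7815, -127.9417]), np.float64(-0.550988261738965))
```

>>> {"api": "send_rows", "payload": {
  "grip": [255,255,255,255,255],
  "offset": [
    [20,-3,-30],
    [50,-6,-60],
    [80,-9,-90],
    [110,-12,-115],
    [135,-13,-128]
  ],
  "twist": [0,-0.5,-0.5,-0.5,-0.5],
  "newtons": 25
}}

```text
clock: 6.28
position: [0.5432, 0.1453, 0.2121]
ee_rot: [-0.704, -0.057, 0.706, -0.057]
ft_force: [-0.7, -0.5, -0.2]
grip_width: 0.152
```

```bash
python3 - <<'E'
from h import *
viewer.camera("wrist"); viewer.camera("wrist")
st(); print(goto(O-.0245*HX+np.array([0,0,.0585]),-80.7))
p,D=viewer.camera("scene"); cv2.imwrite("pics/s7.png",cv2.resize(p[130:310,220:430],None,fx=3.5,fy=3.3,interpolation=cv2.INTER_CUBIC))
E
```

```text
t 6.3833 p [0.5409 0.1444 0.21  ] F [-0.4964 -0.4161 -0.9116] M [ 0.0223  0.0294 -0.0095] w 0.15066632469589822 ytool -80.7264049222677 xtool [-0.0095 -0.0002 -1.    ]
(array([48.2904,  0.1067, -1.0022]), np.float64(-0.026404922267701636))
```

View pics/s7.png

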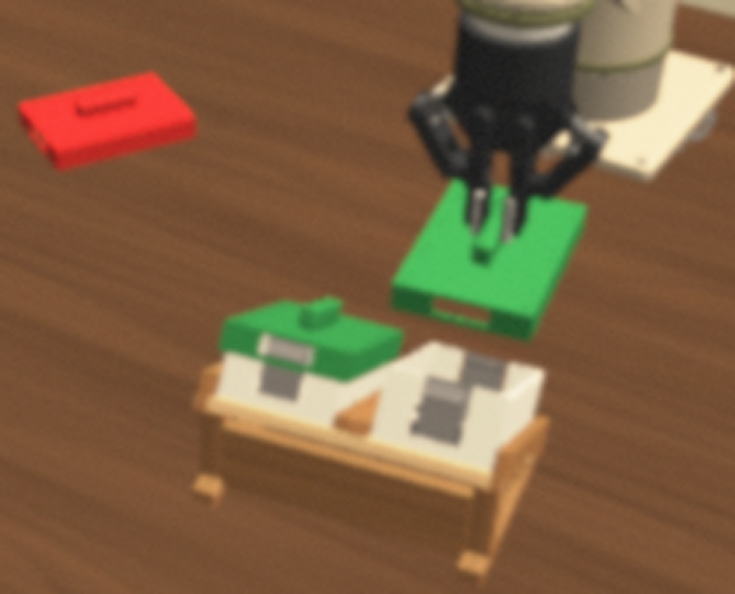

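The lid is held level above the open tub, with its far edge over the mouth. I'll lower it until the far edge touches, then pivot it in the grip.

>>> {"api": "send_rows", "payload": {
  "grip": [255,255,255,255,255],
  "offset": [
    [15,0,0],
    [30,0,0],
    [38,0,0],
    [42,0,0],
    [45,0,0]
  ],
  "twist": [0,0,0,0,0]
}}

```text
clock: 6.85
position: [0.5422, 0.1449, 0.172]
ee_rot: [0.705, 0.057, -0.704, 0.057]
ft_force: [-0.8, 0.3, -0.5]
grip_width: 0.154
```

>>> {"api": "send_rows", "payload": {
  "grip": [255,255,255,255,255],
  "offset": [
    [2,0,0],
    [4,0,0.5],
    [6,0,1.5],
    [8,0,2.5],
    [10,0,3]
  ],
  "twist": [0,0,0,0,0]
}}

```text
clock: 7.27
position: [0.5393, 0.1445, 0.1614]
ee_rot: [0.705, 0.057, -0.705, 0.057]
ft_force: [0.8, -0.6, -0.8]
grip_width: 0.147
```

```bash
python3 - <<'E'
from h import *
st(); print(goto(O-.0312*HX+np.array([0,0,.019]),-80.7))
E
```

```text
t 7.2667 p [0.5393 0.1445 0.1614] F [ 0.8079 -0.644  -0.7882] M [-0.0288  0.0054  0.0116] w 0.14664157918257234 ytool -80.74398005913176 xtool [ 0.0004 -0.0001 -1.    ]
(array([39.1857,  0.4021,  4.6205]), np.float64(-0.043980059131754956))
```

>>> {"api": "send_rows", "payload": {
  "grip": [255,255,255,255,255],
  "offset": [
    [2,0,1],
    [4,0,1.5],
    [6,0,2],
    [8,0,2.5],
    [8,0,2.5]
  ],
  "twist": [0,0,0,0,0]
}}

```text
clock: 7.68
position: [0.5363, 0.1441, 0.1531]
ee_rot: [-0.704, -0.057, 0.705, -0.057]
ft_force: [-4.2, -0.1, 4.8]
grip_width: 0.146
```

```bash
python3 - <<'E'
from h import *
st(); print(goto(O-.0312*HX+np.array([0,0,.019]),-80.7))
p,D=viewer.camera("scene"); cv2.imwrite("pics/s8.png",cv2.resize(p[130:310,220:430],None,fx=3.5,fy=3.3,interpolation=cv2.INTER_CUBIC))
E
```

```text
t 7.6833 p [0.5363 0.1441 0.1531] F [-4.2445 -0.1494  4.7749] M [-0.1683  0.8159  0.0003] w 0.14638181298074515 ytool -80.72749596546868 xtool [-0.001  -0.0004 -1.    ]
(array([30.9342,  0.5298,  1.5179]), np.float64(-0.027495965468673944))
```

View pics/s8.png

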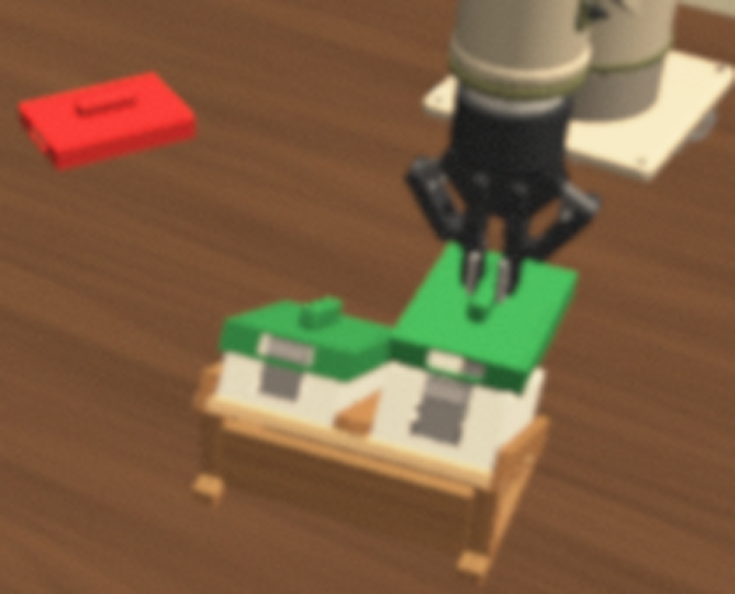

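>>> {"api": "send_rows", "payload": {
  "grip": [255,255,255,255,255],
  "offset": [
    [2,0,0.5],
    [4,0,1],
    [6,0,1.5],
    [8,0,1.5],
    [10,0,2]
  ],
  "twist": [0,0,0,0,0],
  "newtons": 20
}}

```text
clock: 8.15
position: [0.5337, 0.1438, 0.1431]
ee_rot: [-0.704, -0.057, 0.706, -0.057]
ft_force: [-8.6, -1.4, 5.9]
grip_width: 0.152
```

```bash
python3 - <<'E'
from h import *
st(); print(goto(O-.0312*HX+np.array([0,0,.019]),-80.7))
c=cam("wrist");p,D=viewer.camera("wrist"); cv2.imwrite("pics/w9.png",p); P=cloud(c,D)
o=monitor.get_obs(); R=Rn.from_quat(o["ee_rot"]).as_matrix()
q=((P-o["position"])@R)*1000
g=cv2.inRange(cv2.cvtColor(p,cv2.COLOR_BGR2HSV),(45,100,60),(80,255,255))>0
m=g&(abs(q[...,1])>12)&(abs(q[...,1])<38)&(abs(q[...,2])<64); print(np.polyfit(q[m][:,2],q[m][:,0],1),m.sum(),"tilt",np.degrees(np.arctan(np.polyfit(q[m][:,2],q[m][:,0],1)[0])))
E
```

```text
t 8.15 p [0.5337 0.1438 0.1431] F [-8.5797 -1.3721  5.8975] M [-0.2587  1.5638  0.0078] w 0.1524915828627576 ytool -80.71958683417601 xtool [-0.0024 -0.0009 -1.    ]
(array([20.8759,  0.5667, -1.0715]), np.float64(-0.01958683417601037))
[0.1871 4.2246] 12944 tilt 10.595221694509819
```

View pics/w9.png

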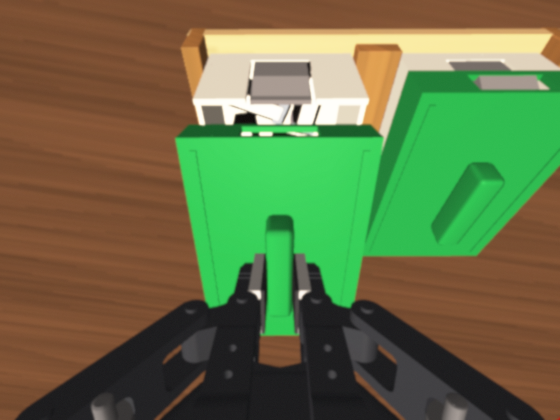

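>>> {"api": "send_rows", "payload": {
  "grip": [255,255,255,255,255],
  "offset": [
    [2,0,1],
    [4,0,1],
    [6,0,1.5],
    [8,0,1.5],
    [10,0,2]
  ],
  "twist": [0,0,0,0,0],
  "newtons": 20
}}

```text
clock: 8.62
position: [0.5318, 0.1434, 0.133]
ee_rot: [-0.704, -0.057, 0.706, -0.057]
ft_force: [-7.5, -1.9, 5.6]
grip_width: 0.151
```

```bash
cat >> h.py <<'E'
def lidtilt(name):
    st(); c=cam("wrist");o=monitor.get_obs();p,D=viewer.camera("wrist"); cv2.imwrite(f"pics/{name}.png",p); P=cloud(c,D)
    R=Rn.from_quat(o["ee_rot"]).as_matrix()
    q=((P-o["position"])@R)*1000
    g=cv2.inRange(cv2.cvtColor(p,cv2.COLOR_BGR2HSV),(45,100,60),(80,255,255))>0
    m=g&(abs(q[...,1])>12)&(abs(q[...,1])<38)&(abs(q[...,2])<64)
    f=np.polyfit(q[m][:,2],q[m][:,0],1); print("lid tilt",np.degrees(np.arctan(f[0])),"top below tcp",f[1], "zt range",np.percentile(q[g&(abs(q[...,1])<38)&(abs(q[...,2])<90)][:,2],[.5,99.5]))
    return P,g
E
python3 - <<'E'
from h import *
lidtilt("w10"); print(goto(O-.0312*HX+np.array([0,0,.019]),-80.7))
p,D=viewer.camera("scene"); cv2.imwrite("pics/s10.png",cv2.resize(p[130:310,220:430],None,fx=3.5,fy=3.3,interpolation=cv2.INTER_CUBIC))
E
```

```text
t 8.6167 p [0.5318 0.1434 0.133 ] F [-7.5014 -1.9462  5.6145] M [-0.2263  1.1726  0.065 ] w 0.15104364074767163 ytool -80.7244518967082 xtool [-0.0022 -0.0008 -1.    ]
lid tilt 18.39576819333844 top below tcp 4.864361376826594 zt range [-82.0155  56.7386]
(array([10.4203,  0.4937, -3.0555]), np.float64(-0.02620130540800858))
```

View pics/s10.png

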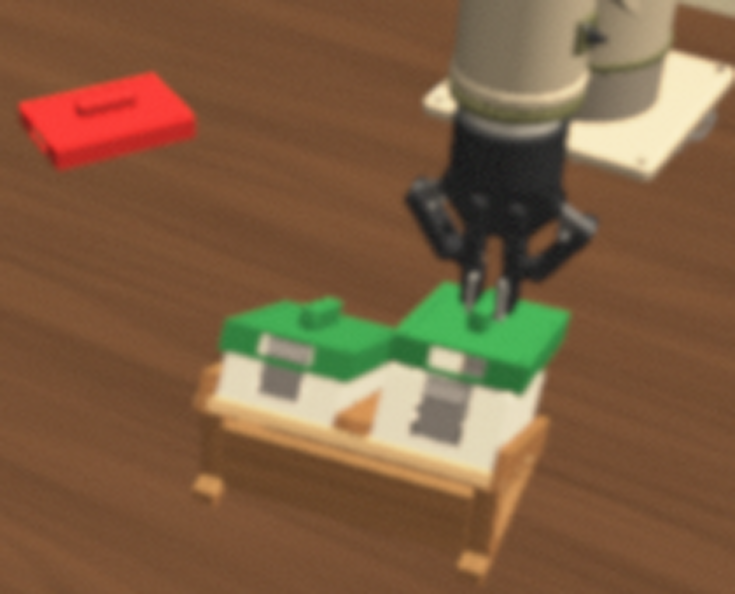

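>>> {"api": "send_rows", "payload": {
  "grip": [255,255,255,255,255],
  "offset": [
    [2.5,0,0],
    [5,0,0],
    [7.5,0,0],
    [10,0,0],
    [12,0,0]
  ],
  "twist": [0,0,0,0,0]
}}

```text
clock: 9.13
position: [0.5315, 0.1433, 0.1207]
ee_rot: [-0.704, -0.057, 0.706, -0.057]
ft_force: [-9.0, -0.8, 4.5]
grip_width: 0.154
```

```bash
python3 - <<'E'
from h import *
lidtilt("w11"); print(goto(O-.0312*HX+np.array([0,0,.019]),-80.7))
E
```

```text
t 9.1333 p [0.5315 0.1433 0.1207] F [-9.0023 -0.8497  4.5078] M [-0.2831  1.419   0.0431] w 0.15436946475174407 ytool -80.71807942279645 xtool [-0.003  -0.0009 -1.    ]
lid tilt 27.82419840427523 top below tcp 5.58996886394902 zt range [-82.0137  36.5044]
(array([-1.8575,  0.5036, -3.3383]), np.float64(-0.021223325928133363))
```

View pics/w11.png

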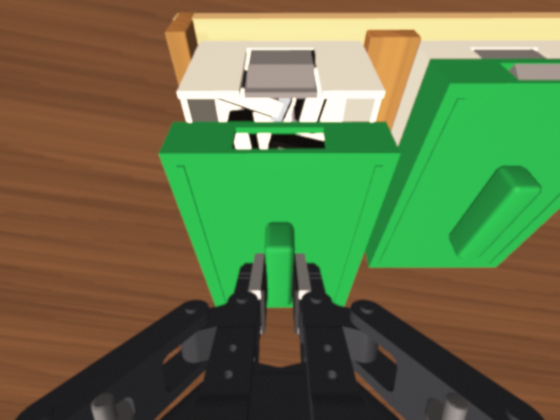

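>>> {"api": "send_rows", "payload": {
  "grip": [255,255,255,255,255],
  "offset": [
    [1,0,0],
    [2,0,0],
    [3,0,0],
    [4,0,0],
    [4,0,0]
  ],
  "twist": [0,0,0,0,0]
}}

```text
clock: 9.6
position: [0.5315, 0.1433, 0.1166]
ee_rot: [-0.704, -0.057, 0.706, -0.057]
ft_force: [-7.6, -1.2, 2.8]
grip_width: 0.157
```

```bash
python3 - <<'E'
from h import *
lidtilt("w12")
E
```

```text
t 9.6 p [0.5315 0.1433 0.1166] F [-7.5606 -1.2124  2.8391] M [-0.2239  1.3098  0.0818] w 0.157049584382954 ytool -80.72328485710464 xtool [-0.0029 -0.0009 -1.    ]
lid tilt 31.05323282377467 top below tcp 6.318102484750713 zt range [-82.014   34.4223]
```

>>> {"api": "send_rows", "payload": {
  "grip": [255,255,255,255,255],
  "offset": [
    [-5,0,3],
    [-12,0,7],
    [-22,0,13],
    [-32,0,18],
    [-35,0,20]
  ],
  "twist": [0,0,0,0,0],
  "newtons": 35
}}

```text
clock: 10.07
position: [0.5133, 0.1405, 0.1547]
ee_rot: [0.706, 0.057, -0.704, 0.057]
ft_force: [-0.0, 1.0, -1.1]
grip_width: 0.15
```

```bash
python3 - <<'E'
from h import *
P,g=lidtilt("w13")
p,D=viewer.camera("scene"); cv2.imwrite("pics/s13.png",cv2.resize(p[130:310,220:430],None,fx=3.5,fy=3.3,interpolation=cv2.INTER_CUBIC))
E
```

```text
t 10.0667 p [0.5133 0.1405 0.1547] F [-0.0297  0.9788 -1.0619] M [ 0.0246 -0.0157  0.0024] w 0.14976651903014088 ytool -80.736362335025 xtool [ 0.0029  0.0001 -1.    ]
lid tilt 30.04191898970277 top below tcp 6.093819389432593 zt range [-82.0277  34.8266]
```

View pics/s13.png

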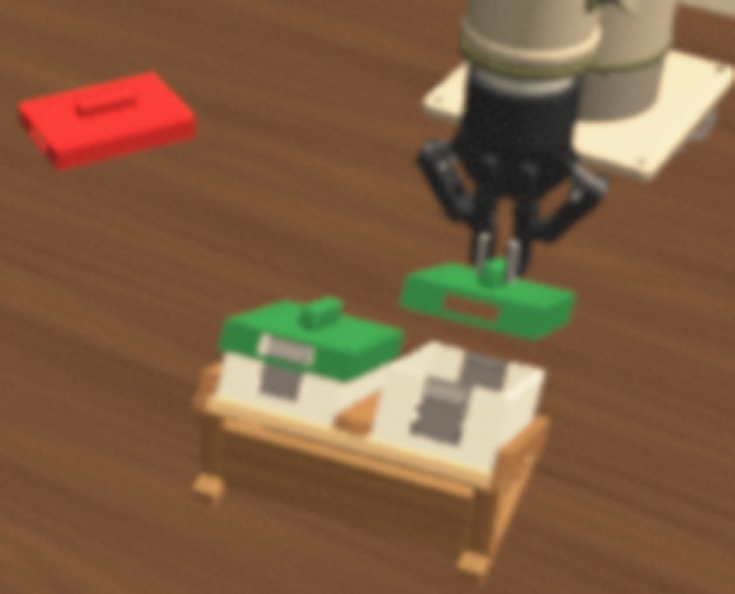

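View pics/w13.png

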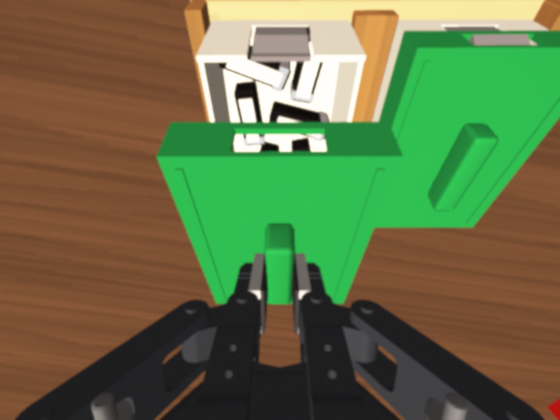

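```bash
cat >> h.py <<'E'
def lidtub(name):
    c=cam("wrist");o=monitor.get_obs();p,D=viewer.camera("wrist"); cv2.imwrite(f"pics/{name}.png",p); P=cloud(c,D)
    g=cv2.inRange(cv2.cvtColor(p,cv2.COLOR_BGR2HSV),(45,100,60),(80,255,255))>0
    B=np.stack([EX,EY,EZ],1); q=((P-o["position"])@B)*1000
    m=g&(abs(q[...,2]+7)<5)&(q[...,1]>-60)&(q[...,1]<60)&(q[...,0]<90)
    n,L,s,_=cv2.connectedComponentsWithStats(m.astype(np.uint8)); k=1+np.argmax(s[1:,4]); t=q[L==k]
    f=np.polyfit(t[:,0],t[:,2],1)
    print("lid top rel tcp: z",np.median(t[:,2]),"slope deg",np.degrees(np.arctan(f[0])),"x max",np.percentile(t[:,0],[99,99.8]),)
    e=t[(t[:,0]>10)&(t[:,0]<60)]; 
    for a in (15,35,55):
        e=t[abs(t[:,0]-a)<4]; print(" y ext at",a,np.percentile(e[:,1],[.5,99.5]))
    b=g&(q[...,2]>5)&(q[...,2]<16)&(abs(q[...,1])<10)&(abs(q[...,0])<50); 
    if b.sum(): print("bar",b.sum(),"x",np.percentile(q[b][:,0],[1,99]),"z",np.median(q[b][:,2]))
    r=((P-O)@B)*1000; w=~g
    for nm,s in (("left",(r[...,1]>36)&(r[...,1]<46)&(abs(r[...,0])<62)),("right",(r[...,1]<-36)&(r[...,1]>-46)&(abs(r[...,0])<62)),("far",(r[...,0]>58)&(r[...,0]<70)&(abs(r[...,1])<37)),("near",(r[...,0]<-58)&(r[...,0]>-70)&(abs(r[...,1])<37))):
        s=s&w&(abs(r[...,2])<5)
        if s.sum()>10: i=0 if nm in("far","near") else 1; print(" tub",nm,s.sum(),"pos med",np.median(r[s][:,i]),"pct",np.percentile(r[s][:,i],[2,98]),"z",np.median(r[s][:,2]))
    print(" tcp in tub frame",((o["position"]-O)@B)*1000)
E
python3 -c "
from h import *
lidtub('w14')"
```

```text
lid top rel tcp: z -5.3497253032108745 slope deg 0.5167519866604073 x max [73.1517 73.4895]
 y ext at 15 [-46.4404  46.6582]
 y ext at 35 [-46.2475  46.7001]
 y ext at 55 [-46.3273  46.7441]
bar 1782 x [-22.9036  33.5675] z 11.633080498966358
 tub left 485 pos med 39.5166600600876 pct [38.806  42.1102] z 0.9114487590842171
 tub right 490 pos med -39.14557840181121 pct [-41.795  -38.5607] z 0.8141980891137901
 tub far 1999 pos med 64.32081726008391 pct [61.6685 66.9265] z 0.8031134447163428
 tcp in tub frame [-20.3999   0.3203  70.0732]
```

>>> {"api": "send_rows", "payload": {
  "grip": [255,255,255,255,255],
  "offset": [
    [-4,0,-7],
    [-9,0,-15],
    [1,0,-21],
    [11,0,-27],
    [20,0,-32]
  ],
  "twist": [0,0,0,0,0]
}}

```text
clock: 10.63
position: [0.545, 0.1452, 0.1303]
ee_rot: [-0.704, -0.057, 0.705, -0.057]
ft_force: [-0.2, 0.1, -2.3]
grip_width: 0.154
```

>>> {"api": "send_rows", "payload": {
  "grip": [255,255,255,255,255],
  "offset": [
    [0,0,0],
    [0,0,0],
    [0,0,0],
    [0,0,0],
    [0,0,0]
  ],
  "twist": [0,0,0,0,0]
}}

```text
clock: 11.05
position: [0.5448, 0.1454, 0.1327]
ee_rot: [0.705, 0.057, -0.705, 0.057]
ft_force: [-0.3, -0.1, 0.1]
grip_width: 0.152
```

```bash
python3 -c "
from h import *
st();lidtub('w15'); print(goto(O+(EX*-2.9+EZ*30)/1000,-80.7))"
```

```text
t 11.05 p [0.5448 0.1454 0.1327] F [-0.3419 -0.1068  0.0707] M [-0.003  -0.0514  0.023 ] w 0.15187148878437615 ytool -80.74333863731393 xtool [ 0.0007 -0.0001 -1.    ]
lid top rel tcp: z -5.436059336176524 slope deg 0.43991940946902286 x max [73.0994 73.4323]
 y ext at 15 [-46.4201  46.809 ]
 y ext at 35 [-46.3528  46.7455]
 y ext at 55 [-46.2502  46.7369]
bar 1779 x [-22.9009  33.5606] z 11.646084547884032
 tub far 1222 pos med 64.8512995326562 pct [63.7976 67.1774] z -2.280480769005555
 tcp in tub frame [-3.4217  0.4088 36.0736]
(array([ 5.0232,  0.3607, -3.4592]), np.float64(-0.047677969695257616))
```

View pics/w15.png

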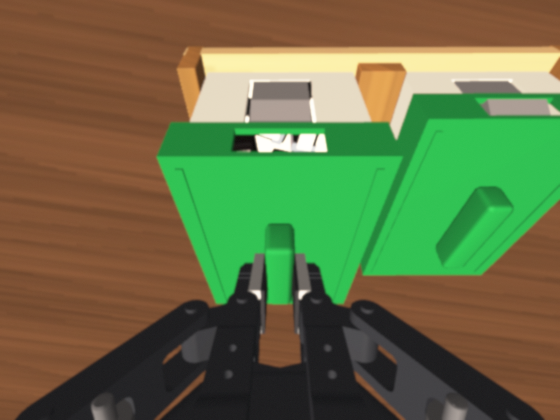

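>>> {"api": "send_rows", "payload": {
  "grip": [255,255,255,255,255],
  "offset": [
    [1.5,0.4,-1],
    [3,0.4,-2],
    [5,0.4,-3.5],
    [7,0.4,-4.5],
    [7.5,0.4,-5]
  ],
  "twist": [0,0,0,0,0]
}}

```text
clock: 11.52
position: [0.5496, 0.1457, 0.1243]
ee_rot: [-0.705, -0.057, 0.705, -0.057]
ft_force: [-2.0, -0.3, -0.7]
grip_width: 0.152
```

```bash
python3 -c "
from h import *
st();lidtub('w16'); print(goto(O+(EX*-2.9+EZ*22)/1000,-80.7))"
```

```text
t 11.5167 p [0.5496 0.1457 0.1243] F [-1.969  -0.2599 -0.7002] M [-0.0391  0.2644  0.0424] w 0.1519973616789899 ytool -80.75011590520282 xtool [-0.0008 -0.0002 -1.    ]
lid top rel tcp: z -5.62285463038563 slope deg 0.18419719588205513 x max [73.0287 73.324 ]
 y ext at 15 [-46.4887  46.7517]
 y ext at 35 [-46.3676  46.7567]
 y ext at 55 [-46.2878  46.6592]
bar 1776 x [-22.8056  33.5559] z 11.65948493468321
 tub far 825 pos med 63.955226777373056 pct [61.7818 69.6865] z 1.813055584444135
 tcp in tub frame [-3.5188 -0.115  26.3521]
(array([ 3.4915, -0.107 , -2.7272]), np.float64(-0.0492809988631393))
```

>>> {"api": "send_rows", "payload": {
  "grip": [255,255,255,255,255],
  "offset": [
    [0.9,0,-0.5],
    [1.7,0,-1],
    [2.6,0,-1.5],
    [3.5,0,-2],
    [3.5,0,-2]
  ],
  "twist": [0,0,0,0,0]
}}

```text
clock: 11.98
position: [0.5516, 0.1462, 0.1214]
ee_rot: [-0.705, -0.057, 0.705, -0.057]
ft_force: [-3.6, -0.3, 4.2]
grip_width: 0.151
```

```bash
python3 -c "
from h import *
st();lidtub('w17'); print(goto(O+(EX*-2.9+EZ*22)/1000,-80.7))
p,D=viewer.camera('scene'); cv2.imwrite('pics/s17.png',cv2.resize(p[180:310,250:400],None,fx=5,fy=4.5,interpolation=cv2.INTER_CUBIC))"
```

```text
t 11.9833 p [0.5516 0.1462 0.1214] F [-3.61   -0.3182  4.2047] M [-0.1185  0.9672  0.0292] w 0.1510959792436794 ytool -80.73749064533364 xtool [-0.0002 -0.0002 -1.    ]
lid top rel tcp: z -5.769539449689323 slope deg -0.05670849204644729 x max [72.9513 73.2479]
 y ext at 15 [-46.3981  46.8584]
 y ext at 35 [-46.2085  46.6477]
 y ext at 55 [-46.2527  46.7053]
bar 1780 x [-22.6076  33.6428] z 11.698675177196264
 tub far 1320 pos med 63.69271517452614 pct [61.0862 69.6729] z 0.39912061245975466
 tcp in tub frame [-3.1703  0.0736 22.8281]
(array([ 0.598 ,  0.0663, -0.6173]), np.float64(-0.03932124019407013))
```

View pics/s17.png

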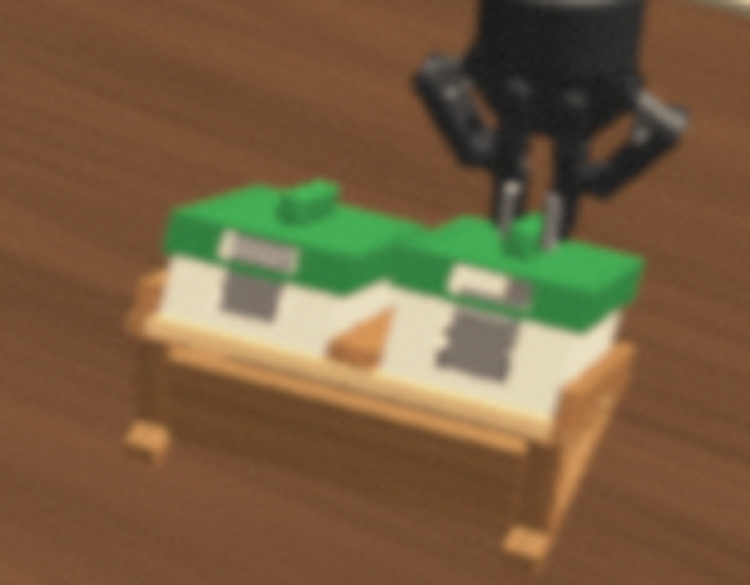

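View pics/w17.png

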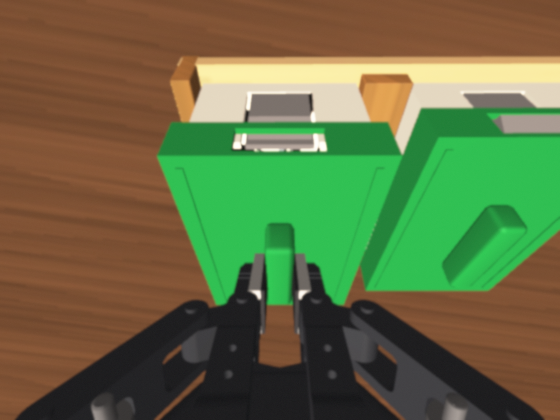

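The lid sits squarely on the catches: the tilt error is about 0° and the inner face is about 13 mm above the rim, with catch tongues visible in the window at (280,143). I'll release it and back off.

>>> {"api": "send_rows", "payload": {
  "grip": [200,180,160,150,150],
  "offset": [
    [0,0,0],
    [0,0,0],
    [0,0,0],
    [-3,0,0],
    [-15,0,0]
  ],
  "twist": [0,0,0,0,0]
}}

```text
clock: 12.5
position: [0.5509, 0.1456, 0.1352]
ee_rot: [-0.704, -0.057, 0.706, -0.057]
ft_force: [-0.4, 0.4, -0.4]
grip_width: 0.411
```

>>> {"api": "send_rows", "payload": {
  "grip": [150,150,180,255,255],
  "offset": [
    [-15,0,0],
    [-35,0,0],
    [-50,0,0],
    [-50,0,0],
    [-50,0,0]
  ],
  "twist": [0,0,0,0,0]
}}

```text
clock: 12.92
position: [0.5524, 0.1463, 0.1878]
ee_rot: [0.706, 0.057, -0.704, 0.057]
ft_force: [-1.2, -0.9, -1.1]
grip_width: 0.023
```

```bash
cat >> h.py <<'E'
def lidpose(name):
    st(); c=cam("wrist");p,D=viewer.camera("wrist"); cv2.imwrite(f"pics/{name}.png",p); P=cloud(c,D)
    g=cv2.inRange(cv2.cvtColor(p,cv2.COLOR_BGR2HSV),(45,100,60),(80,255,255))>0
    B=np.stack([EX,EY,EZ],1); q=((P-O)@B)*1000
    for nm,y0 in (("open",0),("closed",-112)):
        m=g&(abs(q[...,1]-y0)<40)&(abs(q[...,1]-y0)>10)&(abs(q[...,0])<66)&(q[...,2]>-5)&(q[...,2]<40)
        if m.sum()<100: continue
        t=q[m]; A=np.c_[t[:,0],t[:,1]-y0,np.ones(len(t))]; s=np.linalg.lstsq(A,t[:,2],rcond=None)[0]
        for _ in range(3):
            r=abs(A@s-t[:,2]); k=r<2.5; s=np.linalg.lstsq(A[k],t[k,2],rcond=None)[0]
        print(nm,"lid top z0",s[2],"at far(64)",s[2]+64*s[0],"near(-64)",s[2]-64*s[0],"ysl",s[1],len(t),k.sum())
        m=g&(abs(q[...,2]-s[2])<4)&(abs(q[...,1]-y0)<55); t=q[m]; print("   x ext",np.percentile(t[:,0],[.3,99.7]),"y ext",np.percentile(t[:,1],[.3,99.7]))
    return P,g,q
E
python3 - <<'E'
from h import *
lidpose("w18")
E
```

```text
t 12.9167 p [0.5524 0.1463 0.1878] F [-1.1656 -0.9482 -1.1131] M [-0.0175 -0.0023  0.0017] w 0.02291419274413893 ytool -80.7520598698855 xtool [ 0.0025  0.0003 -1.    ]
open lid top z0 16.977002175691865 at far(64) 17.62708132834357 near(-64) 16.32692302304016 ysl 0.00041837444121028966 9323 9305
   x ext [-70.6225  68.6485] y ext [-46.2364  46.9434]
closed lid top z0 5.1914015914449365 at far(64) 5.224659634634144 near(-64) 5.158143548255729 ysl 0.0010240091724251776 8477 8477
   x ext [-68.8264  69.6917] y ext [-158.8056  -64.6824]
```

View pics/w18.png

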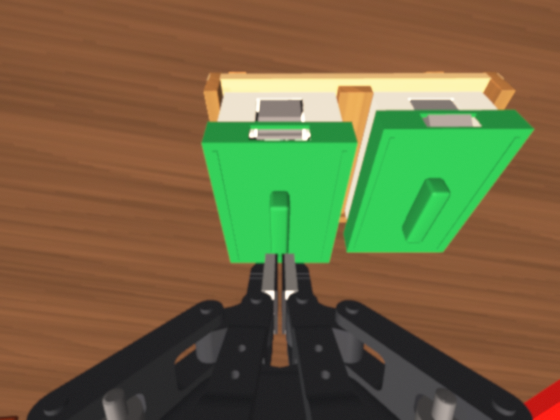

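```bash
python3 -c "
from h import *
for a,b in ((49.5,40),(49.5,26),(49.5,23)): print(goto(O+(EX*a+EZ*b)/1000,-80.7))
print(EX,EY,EZ)"
```

```text
(array([ 24.1592,  -0.1575, -36.7601]), np.float64(-0.05312651874247365))
(array([ 36.2893,  -0.167 , -43.7501]), np.float64(-0.05312651874247365))
(array([ 38.8886,  -0.169 , -45.248 ]), np.float64(-0.05312651874247365))
[0.8546 0.14   0.5   ] [-0.1616  0.9869  0.    ] [-0.4934 -0.0808  0.866 ]
```

>>> {"api": "send_rows", "payload": {
  "grip": [255,255,255,255,255],
  "offset": [
    [0,0,-15],
    [5,0,-30],
    [20,0,-36],
    [28,0,-39],
    [33,0,-42]
  ],
  "twist": [0,0,0,0,0]
}}

```text
clock: 13.38
position: [0.5923, 0.1526, 0.1512]
ee_rot: [-0.704, -0.057, 0.706, -0.057]
ft_force: [-0.4, 0.2, -0.0]
grip_width: -0.002
```

```bash
cat >> h.py <<'E'
def fst():
    o=monitor.get_obs(); B=np.stack([EX,EY,EZ],1); f=o["ft_force"]-np.array([-.3,-.2,-.6])
    print("t",o["clock"],"tcp tub",((o["position"]-O)@B)*1000,"F tub",f@B,"w",o["grip_width"])
E
python3 -c "
from h import *
viewer.camera('wrist'); viewer.camera('wrist')
fst(); print(goto(O+(EX*49.5+EZ*24)/1000,-80.7))"
```

```text
t 13.4833 tcp tub [47.9013 -0.1762 28.5871] F tub [0.4912 0.1875 0.2367] w 0.00070242372191902
(array([ 3.164 , -0.1786, -3.6859]), np.float64(-0.036256447149440874))
```

>>> {"api": "send_rows", "payload": {
  "grip": [255,255,255,255,255],
  "offset": [
    [1,0,-2],
    [2,0,-3],
    [3,0,-3.6],
    [4,0,-4.2],
    [5,0,-4.8]
  ],
  "twist": [0,0,0,0,0]
}}

```text
clock: 13.9
position: [0.598, 0.1536, 0.1485]
ee_rot: [0.705, 0.057, -0.705, 0.057]
ft_force: [-0.6, -1.1, -1.3]
grip_width: -0.0
```

```bash
python3 -c "
from h import *
fst()"
```

```text
t 13.9 tcp tub [51.1048 -0.1066 22.8512] F tub [-0.7309 -0.8089 -0.3679] w -0.0002994702497129582
```

>>> {"api": "send_rows", "payload": {
  "grip": [255,255,255,255,255],
  "offset": [
    [1,0,-0.5],
    [2,0,-1],
    [2.6,0,-1.5],
    [3.5,0,-2],
    [3.5,0,-2]
  ],
  "twist": [0,0,0,0,0]
}}

```text
clock: 14.32
position: [0.5999, 0.154, 0.145]
ee_rot: [0.705, 0.057, -0.705, 0.057]
ft_force: [-1.1, -0.3, 2.6]
grip_width: 0.001
```

```bash
python3 -c "
from h import *
fst()"
```

```text
t 14.3167 tcp tub [51.0168 -0.0231 18.7639] F tub [0.9002 0.0137 3.2275] w 0.0005813684626314748
```

>>> {"api": "send_rows", "payload": {
  "grip": [255,255,255,255,255],
  "offset": [
    [0.9,0,-0.5],
    [1.7,0,-1],
    [2.6,0,-1.5],
    [2.6,0,-1.5],
    [2.6,0,-1.5]
  ],
  "twist": [0,0,0,0,0]
}}

```text
clock: 14.73
position: [0.6018, 0.1544, 0.1429]
ee_rot: [0.705, 0.057, -0.704, 0.057]
ft_force: [-1.4, -0.6, 5.5]
grip_width: 0.001
```

```bash
python3 -c "
from h import *
fst()"
```

```text
t 14.7333 tcp tub [51.6389  0.1074 16.0086] F tub [ 2.0331 -0.1827  5.8524] w 0.001141973121549279
```

>>> {"api": "send_rows", "payload": {
  "grip": [255,255,255,255,255],
  "offset": [
    [0.9,0,-0.5],
    [1.7,0,-1],
    [2.6,0,-1.5],
    [2.6,0,-1.5],
    [2.6,0,-1.5]
  ],
  "twist": [0,0,0,0,0]
}}

```text
clock: 15.15
position: [0.6027, 0.1543, 0.1392]
ee_rot: [-0.705, -0.057, 0.705, -0.057]
ft_force: [0.7, 0.0, -0.4]
grip_width: 0.003
```

```bash
python3 -c "
from h import *
fst()"
```

```text
t 15.15 tcp tub [50.5525 -0.1758 12.355 ] F tub [ 1.0146  0.0756 -0.3246] w 0.0028342248901370545
```

```bash
python3 -c "
from h import *
lidpose('w19'); p,D=viewer.camera('scene'); cv2.imwrite('pics/s19.png',cv2.resize(p[180:310,250:400],None,fx=5,fy=4.5,interpolation=cv2.INTER_CUBIC))"
```

```text
t 15.15 p [0.6027 0.1543 0.1392] F [ 0.7151  0.0428 -0.3738] M [ 0.0175 -0.0065  0.0002] w 0.0028342248901370545 ytool -80.74727908386258 xtool [-0.0005 -0.0002 -1.    ]
open lid top z0 13.212478336306734 at far(64) 9.969483325535125 near(-64) 16.455473347078343 ysl -0.0018243309327505841 4889 4838
   x ext [-0.6338 71.4929] y ext [-45.7259  47.3761]
closed lid top z0 5.251993759646037 at far(64) 5.2538967413505375 near(-64) 5.250090777941537 ysl 0.00021077937526348123 6648 6647
   x ext [-66.3446  70.096 ] y ext [-158.6973  -64.5563]
```

View pics/w19.png

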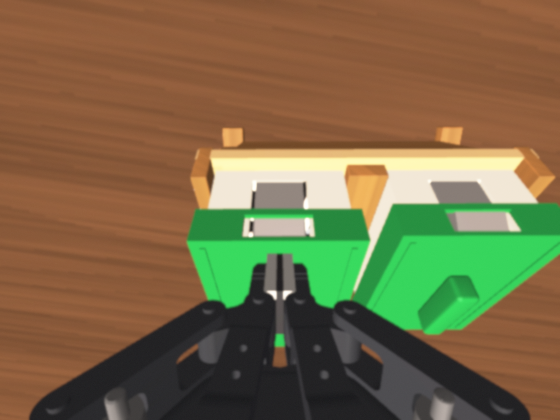

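View pics/s19.png

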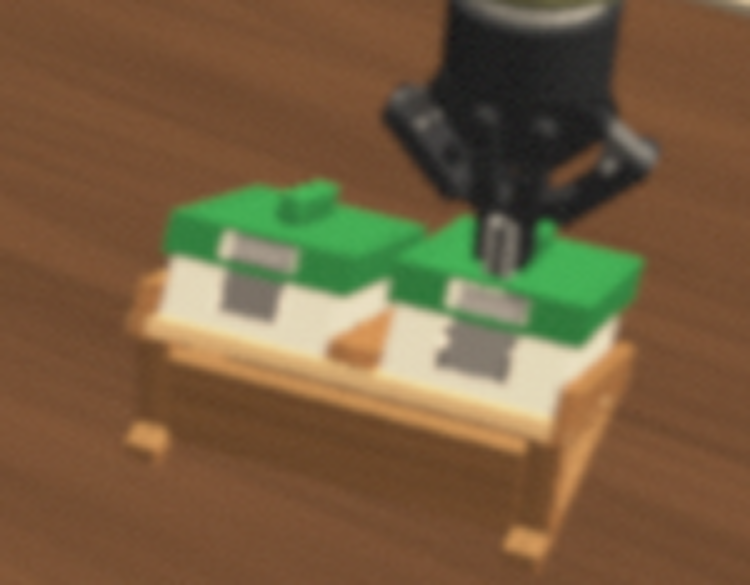

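>>> {"api": "send_rows", "payload": {
  "grip": [255,255,255,255,255],
  "offset": [
    [0.9,0,-0.5],
    [1.7,0,-1],
    [2.6,0,-1.5],
    [2.6,0,-1.5],
    [2.6,0,-1.5]
  ],
  "twist": [0,0,0,0,0]
}}

```text
clock: 15.67
position: [0.6043, 0.1546, 0.1368]
ee_rot: [-0.705, -0.057, 0.705, -0.057]
ft_force: [-0.0, -0.2, -0.1]
grip_width: -0.002
```

```bash
python3 -c "
from h import *
fst()"
```

```text
t 15.6667 tcp tub [50.7501 -0.1099  9.4938] F tub [ 0.5248 -0.0154  0.3154] w -0.001683197627889464
```

>>> {"api": "send_rows", "payload": {
  "grip": [255,255,255,255,255],
  "offset": [
    [0.9,0,-0.5],
    [1.7,0,-1],
    [2.6,0,-1.5],
    [2.6,0,-1.5],
    [2.6,0,-1.5]
  ],
  "twist": [0,0,0,0,0]
}}

```text
clock: 16.08
position: [0.6055, 0.1548, 0.1351]
ee_rot: [-0.705, -0.057, 0.705, -0.057]
ft_force: [-4.8, -1.3, 8.2]
grip_width: -0.003
```

```bash
python3 -c "
from h import *
fst();lidpose('w20')"
```

```text
t 16.0833 tcp tub [50.9716 -0.098   7.3968] F tub [ 0.381  -0.3429  9.9472] w -0.0033401629772446353
t 16.0833 p [0.6055 0.1548 0.1351] F [-4.8272 -1.2889  8.205 ] M [-0.3749  1.1149 -0.0263] w -0.0033401629772446353 ytool -80.7465149809675 xtool [-0.0004 -0.0006 -1.    ]
open lid top z0 10.50370943770919 at far(64) 5.307131344779174 near(-64) 15.700287530639207 ysl 0.0003570186124601804 4846 4797
   x ext [ 3.3096 63.9276] y ext [-45.7436  47.3651]
closed lid top z0 5.247467465044542 at far(64) 5.263660395649996 near(-64) 5.231274534439088 ysl 0.0007913629408751177 6343 6342
   x ext [-65.3612  70.1658] y ext [-158.6234  -64.6128]
```

>>> {"api": "send_rows", "payload": {
  "grip": [255,255,255,255,255],
  "offset": [
    [0.4,0,-0.2],
    [0.9,0,-0.5],
    [1.3,0,-0.8],
    [1.3,0,-0.8],
    [1.3,0,-0.8]
  ],
  "twist": [0,0,0,0,0]
}}

```text
clock: 16.55
position: [0.6057, 0.155, 0.1348]
ee_rot: [-0.704, -0.057, 0.705, -0.058]
ft_force: [-13.2, -4.1, 18.7]
grip_width: 0.002
```

```bash
python3 -c "
from h import *
fst()"
```

```text
t 16.55 tcp tub [51.0335 -0.0078  7.0521] F tub [-1.9061 -1.7402 23.3874] w 0.001523343575283944
```

The far end is home: it's at the closed lid's level, and a hard stop gave 23 N. Now the near end.

>>> {"api": "send_rows", "payload": {
  "grip": [255,255,255,255,255],
  "offset": [
    [-9,0,5],
    [-25,0,14],
    [-35,0,22],
    [-20,0,50],
    [-5,0,76]
  ],
  "twist": [0,0,0,0,0]
}}

```text
clock: 16.97
position: [0.5318, 0.1433, 0.1391]
ee_rot: [0.706, 0.057, -0.704, 0.057]
ft_force: [0.3, 0.6, -0.0]
grip_width: 0.0
```

```bash
python3 -c "
from h import *
lidpose('w21');fst(); print(goto(O+(EX*-61+EZ*22)/1000,-80.7),goto(O+(EX*-61+EZ*45)/1000,-80.7))"
```

```text
t 16.9667 p [0.5318 0.1433 0.1391] F [ 0.2545  0.5734 -0.0339] M [-0.0288  0.0052 -0.073 ] w 0.0004984228885996635 ytool -80.75927327060457 xtool [ 0.0032  0.0012 -1.    ]
open lid top z0 10.59325396422045 at far(64) 5.425510731558164 near(-64) 15.760997196882736 ysl 0.0007136315414992822 18068 18068
   x ext [-53.5837  62.2436] y ext [-45.9997  47.3044]
closed lid top z0 5.250670261756466 at far(64) 5.281607822937902 near(-64) 5.21973270057503 ysl 0.001065993102294105 13245 13245
   x ext [-68.6269  69.5492] y ext [-158.4207  -64.5389]
t 17.0167 tcp tub [-20.7671   0.1624  47.5112] F tub [-4.0242  0.3672 -2.0468] w -0.0023013411168155014
(array([42.3674,  0.0614, 21.7839]), np.float64(0.0652052633788145)) (array([22.5318,  0.0841, 33.4265]), np.float64(0.0652052633788145))
```

View pics/w21.png

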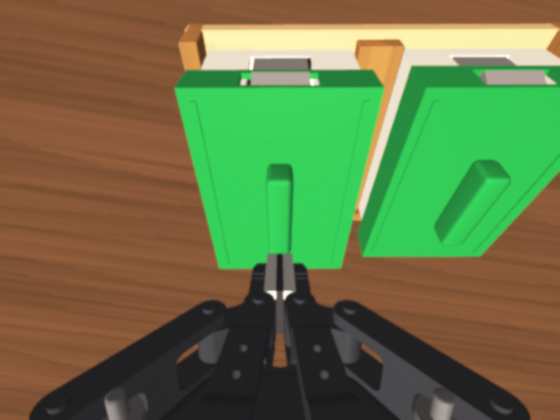

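>>> {"api": "send_rows", "payload": {
  "grip": [255,255,255,255,255],
  "offset": [
    [5,0,18],
    [15,0,34],
    [25,0,32],
    [35,0,26],
    [41,0,22.5]
  ],
  "twist": [0,0,0,0,0]
}}

```text
clock: 17.43
position: [0.5099, 0.1389, 0.0964]
ee_rot: [0.705, 0.057, -0.705, 0.057]
ft_force: [0.1, 0.4, -0.9]
grip_width: 0.002
```

```bash
python3 -c "
from h import *
viewer.camera('wrist');viewer.camera('wrist');fst(); print(goto(O+(EX*-60+EZ*17)/1000,-80.7))"
```

```text
t 17.5333 tcp tub [-52.6271  -0.05    22.2797] F tub [0.7032 0.1834 0.0718] w -0.0005037032927259694
(array([ 8.2637, -0.0417,  3.7345]), np.float64(-0.057936612262039944))
```

>>> {"api": "send_rows", "payload": {
  "grip": [255,255,255,255,255],
  "offset": [
    [2,0,3.5],
    [4,0,7],
    [5,0,6.5],
    [6,0,6],
    [7,0,5.5]
  ],
  "twist": [0,0,0,0,0]
}}

```text
clock: 17.95
position: [0.5042, 0.1383, 0.0903]
ee_rot: [0.705, 0.057, -0.705, 0.057]
ft_force: [1.1, 0.3, -0.2]
grip_width: 0.001
```

```bash
python3 -c "
from h import *
fst(); print(goto(O+(EX*-60+EZ*17)/1000,-80.7))"
```

```text
t 17.95 tcp tub [-60.3685  -0.0776  19.9951] F tub [ 1.4829  0.2234 -0.347 ] w 0.0014611817603065332
(array([ 2.4107, -0.0798, -1.8151]), np.float64(-0.04716548988660918))
```

>>> {"api": "send_rows", "payload": {
  "grip": [255,255,255,255,255],
  "offset": [
    [1,0,-0.5],
    [2,0,-1],
    [2.6,0,-1.5],
    [3.5,0,-2],
    [3.5,0,-2]
  ],
  "twist": [0,0,0,0,0]
}}

```text
clock: 18.37
position: [0.5058, 0.1386, 0.0865]
ee_rot: [-0.705, -0.057, 0.705, -0.057]
ft_force: [-1.8, -0.6, 2.2]
grip_width: 0.003
```

```bash
python3 -c "
from h import *
fst()"
```

```text
t 18.3667 tcp tub [-60.825    0.0129  15.8384] F tub [ 0.0073 -0.1951  3.1881] w 0.0027726424559490373
```

>>> {"api": "send_rows", "payload": {
  "grip": [255,255,255,255,255],
  "offset": [
    [0.9,0,-0.5],
    [1.7,0,-1],
    [2.6,0,-1.5],
    [2.6,0,-1.5],
    [2.6,0,-1.5]
  ],
  "twist": [0,0,0,0,0]
}}

```text
clock: 18.78
position: [0.5077, 0.1389, 0.0839]
ee_rot: [0.705, 0.057, -0.705, 0.057]
ft_force: [-0.7, 0.1, -0.0]
grip_width: -0.005
```

```bash
python3 -c "
from h import *
fst()"
```

```text
t 18.7833 tcp tub [-60.4061  -0.0312  12.6475] F tub [-0.0329  0.3794  0.6569] w -0.005002774762565412
```

>>> {"api": "send_rows", "payload": {
  "grip": [255,255,255,255,255],
  "offset": [
    [0.9,0,-0.5],
    [1.7,0,-1],
    [2.6,0,-1.5],
    [2.6,0,-1.5],
    [2.6,0,-1.5]
  ],
  "twist": [0,0,0,0,0]
}}

```text
clock: 19.2
position: [0.509, 0.1391, 0.0813]
ee_rot: [0.705, 0.057, -0.705, 0.057]
ft_force: [0.0, 0.0, -0.3]
grip_width: -0.003
```

```bash
python3 -c "
from h import *
fst()"
```

```text
t 19.2 tcp tub [-60.5819  -0.0283   9.7008] F tub [0.4821 0.1461 0.1167] w -0.003151326110240226
```

```bash
python3 -c "
from h import *
lidpose('w22'); p,D=viewer.camera('scene'); cv2.imwrite('pics/s22.png',cv2.resize(p[180:310,250:400],None,fx=5,fy=4.5,interpolation=cv2.INTER_CUBIC))"
```

```text
t 19.2 p [0.509  0.1391 0.0813] F [ 0.0309  0.0022 -0.2578] M [ 0.0379 -0.0599 -0.0089] w -0.003151326110240226 ytool -80.75002988039896 xtool [ 0.0002  0.0001 -1.    ]
open lid top z0 5.444911494396338 at far(64) 5.5050058163841475 near(-64) 5.384817172408529 ysl 0.0003953296518055538 45462 45414
   x ext [-69.4349  61.8782] y ext [-45.9894  47.3468]
closed lid top z0 5.256214404742836 at far(64) 5.290838783014287 near(-64) 5.221590026471384 ysl 0.003988946023367829 13779 13779
   x ext [-69.0719  61.2585] y ext [-154.4572  -64.0505]
```

View pics/w22.png

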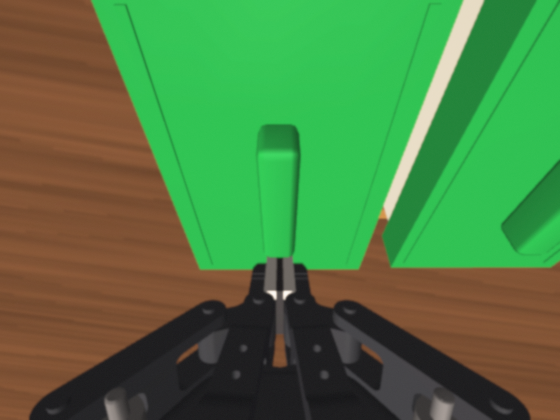

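View pics/s22.png

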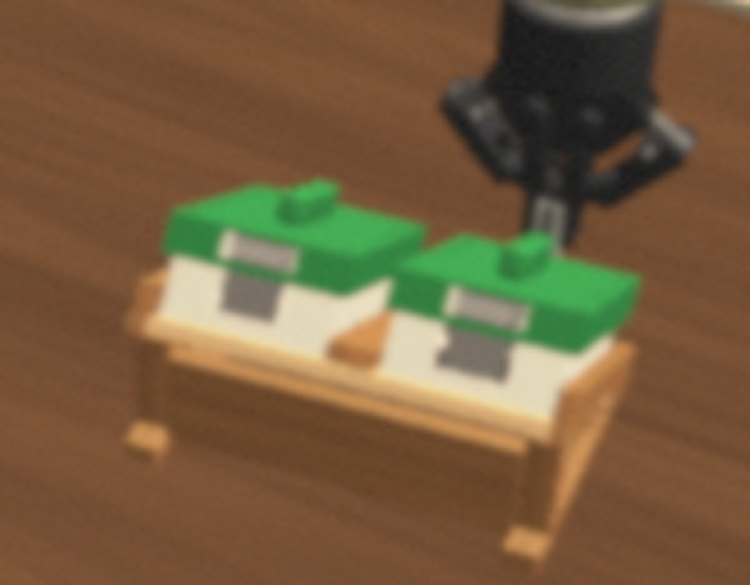

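The near end has snapped down: the top is 5.4–5.5 mm high against 5.25 mm on the closed lid. I'll press gently to confirm it's fully home.

>>> {"api": "send_rows", "payload": {
  "grip": [255,255,255,255,255],
  "offset": [
    [0.9,0,-0.5],
    [1.7,0,-1],
    [2.4,0,-1.4],
    [2.4,0,-1.4],
    [2.4,0,-1.4]
  ],
  "twist": [0,0,0,0,0]
}}

```text
clock: 19.72
position: [0.5103, 0.1393, 0.0791]
ee_rot: [-0.705, -0.057, 0.705, -0.057]
ft_force: [-1.8, 0.0, 2.5]
grip_width: -0.001
```

```bash
python3 -c "
from h import *
fst()"
```

```text
t 19.7167 tcp tub [-60.5981  -0.0208   7.1753] F tub [0.257  0.4776 3.4051] w -0.0012399685237298045
```

>>> {"api": "send_rows", "payload": {
  "grip": [255,255,255,255,255],
  "offset": [
    [0.4,0,-0.2],
    [0.8,0,-0.5],
    [1.1,0,-0.6],
    [1.1,0,-0.6],
    [1.1,0,-0.6]
  ],
  "twist": [0,0,0,0,0]
}}

```text
clock: 20.13
position: [0.5105, 0.1394, 0.0788]
ee_rot: [-0.705, -0.057, 0.705, -0.057]
ft_force: [-9.6, -2.9, 16.0]
grip_width: 0.002
```

```bash
python3 -c "
from h import *
fst()"
```

```text
t 20.1333 tcp tub [-60.6079   0.0106   6.783 ] F tub [-0.0707 -1.1769 19.1715] w 0.0023151544527017327
```

>>> {"api": "send_rows", "payload": {
  "grip": [255,255,255,255,255],
  "offset": [
    [-9,0,5],
    [-30,0,17],
    [-60,0,35],
    [-95,0,40],
    [-130,0,40]
  ],
  "twist": [0,0,0,0,0]
}}

```text
clock: 20.55
position: [0.4696, 0.133, 0.2092]
ee_rot: [-0.704, -0.057, 0.705, -0.058]
ft_force: [1.5, 1.0, -0.1]
grip_width: 0.002
```

>>> {"api": "send_rows", "payload": {
  "grip": [255,255,255,255,255],
  "offset": [
    [-10,0,10],
    [-30,0,10],
    [-30,0,10],
    [-30,0,10],
    [-30,0,10]
  ],
  "twist": [0,0,0,0,0]
}}

```text
clock: 20.97
position: [0.4613, 0.1313, 0.2374]
ee_rot: [-0.705, -0.057, 0.705, -0.057]
ft_force: [-0.2, -0.5, -0.4]
grip_width: 0.002
```

```bash
python3 - <<'E'
from h import *
P,g,q=lidpose('w23')
p,D=viewer.camera('scene'); cv2.imwrite('pics/s23.png',cv2.resize(p[180:310,250:400],None,fx=5,fy=4.5,interpolation=cv2.INTER_CUBIC))
p,D=viewer.camera('top'); cv2.imwrite('pics/top23.png',p)
a=cv2.imread('pics/top0.png'); d=cv2.absdiff(a,p).max(2); print([(n,int(d[y0:y1,x0:x1].max())) for n,x0,y0,x1,y1 in (("glue",280,90,325,135),("tape",365,130,425,185),("jar",400,225,445,265),("red",340,270,415,350),("closed",182,145,240,215))])
E
```

```text
t 20.9667 p [0.4613 0.1313 0.2374] F [-0.196  -0.5154 -0.3749] M [-0.0151  0.0005  0.01  ] w 0.0018269716794063876 ytool -80.74760235753719 xtool [-0.0003 -0.0002 -1.    ]
open lid top z0 5.329521214827435 at far(64) 5.371272900230152 near(-64) 5.287769529424717 ysl 0.0005896577874162645 10543 10537
   x ext [-70.8158  60.1341] y ext [-45.7166  47.3037]
closed lid top z0 5.196416331256237 at far(64) 5.2382559169829825 near(-64) 5.154576745529491 ysl 0.0009323070874671657 10127 10118
   x ext [-68.9167  59.9804] y ext [-158.681   -64.7233]
[('glue', 50), ('tape', 46), ('jar', 45), ('red', 50), ('closed', 159)]
```

View pics/w23.png

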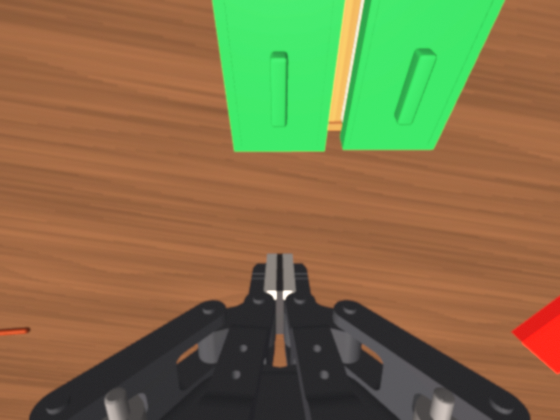

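View pics/s23.png

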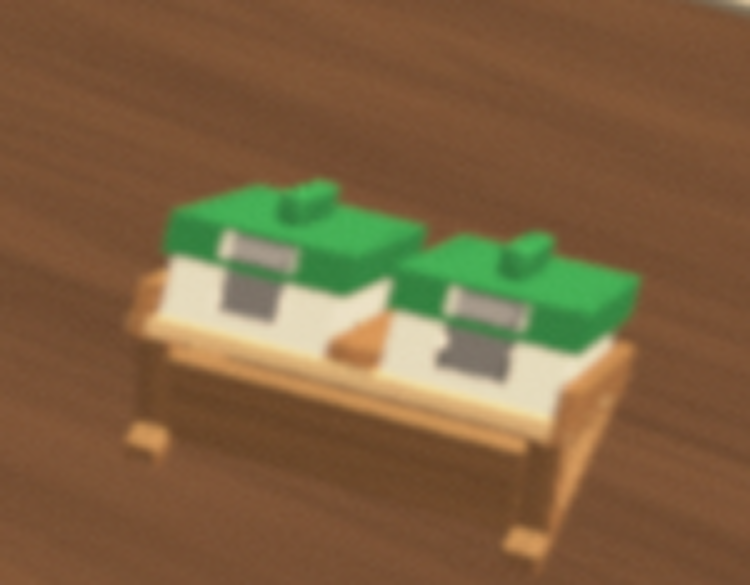

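View pics/top23.png

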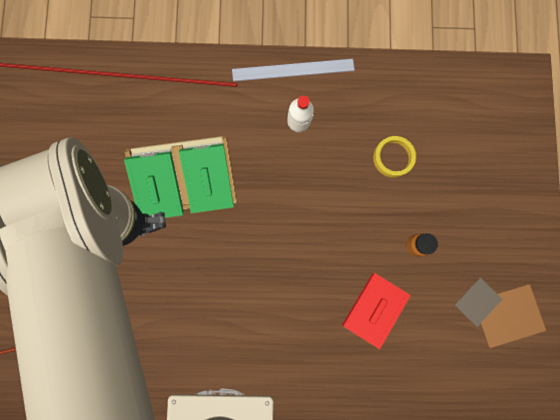

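```bash
python3 -c "
from h import *
print(manip.hand_in())"
```

```text
the job is handed in; nothing more can be done
None
```

The open tub is closed: its green lid is home at both ends, and I handed the job in at about 21 s of the 54 s allowed.

- **How it was done:** The tool can only point straight down. I gripped the lid's bar and eased the lid's far edge onto the tub's side rims so it pivoted to 30° in the grip. I then set it squarely on both catches and released it. I pressed each end along the tub's −z with the shut fingertips.
- **Clicks:** At each end the push fell away and the lid dropped to its seat. A confirming press then met a hard stop, peaking at about 23 N at the far end and 19 N at the near end. The far press was slightly over the suggested 2 kg.
- **Last checks:** The lid's top is level with the closed tub's to within 0.15 mm at both ends (5.37 and 5.29 mm against 5.24 and 5.15 mm). From the rack's upper side the far catch shows in its window. I did not see the near window; that end rests on the height and hard-stop readings. The arm was clear of everything.
- **Bystanders:** The glue bottle, jar, tape and red look-alike lid look unmoved in the before and after top pictures. The closed tub's image region did differ strongly between those pictures. I put that down to the new lid's edge falling inside the region, as the tub's measured height and edges were unchanged.

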